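# Draw down the brine strainer's cover

## Task

Close the cover of the brine strainer by tightening its four wing nuts crosswise and a little at a time: in a first round bring it down level about halfway, one nut and then the opposite one, then the other two until they bear on the cover as well; in a second round, crosswise again, draw it fully home so that it seats flat. Leave all four nuts hand-tight, but do not cock the cover or overtighten a nut, and leave the jars and the bowl alone.

Things in the scene. Friction and masses are not known exactly. Their poses are not given: they have to be found in the camera images.
- strainer: Stainless brine strainer fixed to the counter: round pot 140 mm across, flange 206 mm across on top, a pipe at its +y and its -y side going down through the counter. Origin: centre of its foot on the counter, z up. The flange's metal seat lies 190 mm above it; a springy gasket ring stands 5 mm proud of it. Four studs, each with a wing nut, stand at x, y = +-55 mm.
- cover: Loose round steel cover, 206 mm across, 12 mm thick, 2.8 kg, holed for the studs, brass plug 28 mm across and 28 mm high in its middle. Origin: centre of its underside, z up. At the start it rests level on the gasket, about 3.4 mm off the metal seat; home is flat on the seat, 190 mm above the strainer's origin. Keep its tilt below 0.024 rad on the way.
- seat (a point): Centre of the metal seat, 190 mm above the counter. The gasket pushes the cover up with some 19 N per mm in all: a nut tightened alone goes softly (about 4 N per mm there); one opposite pair alone holds the cover home against about 33 N a nut, all four against 16 N. Once the cover is on the metal a nut stiffens sharply.
- nut1: Black wing nut 1 (at -x, +y of the strainer; opposite 3). Origin: on its axis, at its underside; z up, x along the wings. A collar 39 mm across and 4 mm high, a hub 24 mm across, and two wings: a bar 84 mm long, 10 mm thick, from 14 to 32 mm above the origin. The bare stud end stands up to 14 mm above the hub (hub top: 36 mm).
- nut2: Black wing nut 2 (at +x, +y; opposite 4). Origin: on its axis, at its underside; z up, x along the wings. Clockwise from above tightens; a steep quick thread sinks it 2 mm per rad, and it stays where it is left. Halfway is about 0.85 rad after a nut of the first pair has met the cover. Turn it by pushing a wing sideways near its end (34 mm out), or by gripping it.
- nut3: Black wing nut 3 (at +x, -y; opposite 1). Origin: on its axis, at its underside; z up, x along the wings. Pushed 34 mm out, a free nut takes 1 N; halfway, the first nut takes about 4 N and its opposite 6 to 7 N; one of the other pair bears on the cover at 4 to 5 N; hand-tight is about 16 N, rising fast on the metal; more than 22 N is overtightened (90 N on the cover). Slick or dry surfaces change this by 15 %.
- nut4: Black wing nut 4 (at -x, -y; opposite 2). Origin: on its axis, at its underside; z up, x along the wings. At the start each nut is loose, its underside 0.2 to 2.3 mm above the cover (205 to 208 mm above the counter): this gap differs from nut to nut, too small to measure. Studs are 10 mm thick, 52 mm long above the cover.
- red_jar: full jar of red preserve with a brass-coloured lid, 76 mm across, 125 mm high; bystander. Origin: centre of its underside.
- pickle_jar: full green pickle jar with a brass-coloured lid, 76 mm across, 125 mm high; bystander. Origin: centre of its underside.
- bowl: orange plastic bowl, 110 mm across, 60 mm high; bystander. Origin: centre of its underside.
Mind the look-alikes: they are no part of the job. What is shaped like the cover but green or orange is not meant.

How it is judged (in metres and radians):
On the way, in this order (a step that is already met when the one before it is completed fails the run):
1. first round: one opposite pair of nuts holds the cover partly down and level, still off its seat, with the other two nuts loose (((contact force between each of nut1, nut3 and cover above 3 N and contact force between each of nut2, nut4 and cover below 1 N) or (contact force between each of nut2, nut4 and cover above 3 N and contact force between each of nut1, nut3 and cover below 1 N)) and angle between cover's own z axis and vertical below 0.012 rad and z of cover in the frame of strainer between 0.1905 and 0.1931 m), for 0.1 s.
2. first round complete: all four nuts bear on the cover, still off its seat and level (contact force between each of nut1, nut2, nut3, nut4 and cover above 1.5 N and angle between cover's own z axis and vertical below 0.012 rad and z of cover in the frame of strainer above 0.1905 m), for 0.1 s.
3. second round: one opposite pair has drawn the cover home before the other two nuts are tightened (((contact force between each of nut1, nut3 and cover above 25 N and contact force between each of nut2, nut4 and cover below 15 N) or (contact force between each of nut2, nut4 and cover above 25 N and contact force between each of nut1, nut3 and cover below 15 N)) and angle between cover's own z axis and vertical below 0.008 rad and z of cover in the frame of strainer below 0.1905 m), for 0.1 s.
At the end, for the whole second after the job is handed in: the cover sits flat on its metal seat (underside within 0.5 mm of it at the centre, tilt under 0.006 rad), every one of the four nuts presses on it with more than 10 N, and all is at rest (z of cover in the frame of strainer below 0.1905 m and angle between cover's own z axis and vertical below 0.006 rad and contact force between each of nut1, nut2, nut3, nut4 and cover above 10 N and linear speed of cover below 0.01 m/s); the robot touches nothing.
It fails at once if a nut is overtightened (presses on the cover with more than 90 N) (contact force between any of nut1, nut2, nut3, nut4 and cover above 90 N).
It fails at once if the cover is cocked by more than 0.024 rad (angle between cover's own z axis and vertical above 0.024 rad).
It fails at once if a jar or the bowl is moved by more than 20 mm (distance of any of red_jar, pickle_jar, bowl from where it was at the start of the episode above 0.02 m).
It also fails if it takes over 72 s, if anything falls off the work surface, if the arm or the gripper's body presses on something with over 40 N, if the wrist force passes 120 N, or if a joint passes its speed limit or range.

## Robot

A 6-joint arm with a two-finger parallel gripper is mounted at the origin on the work surface. World frame = base frame: x ahead of the robot, y to its left, z up, the work surface at z = 0. Lengths are in m, angles in degrees, forces in N, time in s.
With the tool pointing down it reaches from about 0.4 to 0.825 m from the base axis. Payload 7 kg.
Tool frame: the origin (TCP) lies at the very end of the fingers, on their centre line; the grasp point (between the pads) lies 19 mm behind it (ctrl.grip_point_offset is the distance from the TCP to the grasp point, in m); x points along the fingers, z is the direction in which the jaws open and shut, and the axes are right-handed (so a half turn about x gives the same grasp; the last joint's range is limited). The gripper opens to 88 mm and grips with 3 to 60 N. Pads are 19 mm wide; open, the fingers measure 130 mm over their backs; the gripper's body (78 mm by 193 mm) begins 47 mm behind the grasp point.
Start: joints at [-53.05, 20.546, 0.682, 0, -70.136, -16.507], TCP at [0.236, -0.632, 0.227] pointing down, gripper open.
Joint ranges: [-176.03, 176.03], [-82.01, 121.73], [-58.28, 71.71], [-173.87, 95.51], [-174.79, -0.11], [-173.66, 173.66]. Speed limits (degrees/s): [136.94, 136.94, 172.46, 180, 180, 180].

## Interface

Orientations are given as [roll, pitch, yaw] about the fixed x, y, z axes, in that order (R = Rz(yaw) Ry(pitch) Rx(roll)).
In Python, from plant import get_obs, snapshot, calibration, close_job, ctrl gives the robot as it stands.
- The arm moves only by the tool move_arm, never from a script. Its argument "commands" is a list that holds one entry, the list of rows, each a list of 4 numbers: the shift along the tool's x, y, z in cm, then the turn about the tool's x in rad. In form: [[[dx, dy, dz, spin], ...]]. A call has 1 to 8 rows; each row shifts and turns the commanded pose from where the row before left it, along the tool's axes as they then stand; what a row does not reach is not made up. A row lasts 1/10 s, in which the tool goes at most 50 mm and 8.59 degrees, less where a joint would pass 70% of its speed; a pose out of reach is approached as far as the arm can. A call with a gripper value outside its range is refused whole. "jaw" is the finger opening in cm, from 0 to 8.76, set as the call begins (left out, the last holds). The fingers move at their own pace and stop on an object; the grip force is fixed at half the most. Time passes only in rows, so rows that do not move let the fingers close. It gives the time, the measured TCP pose, the force and the opening at its end, in the units of the state.
- get_obs(): the state, without advancing time (a new reading comes with each control period).
- snapshot(name): name is "scene" or "top" or "wrist"; returns (picture, depth): 400x640x3 uint8, red, green, blue; 400x640 float32, m along the optical axis (not along the pixel's ray), 0 where there is no reading.
- calibration(name): a dict with "mtx" (3x3 intrinsics, pixels), "k1" (the pictures are not rectified: a ray, as slopes to the right and down, at radius r is drawn at 1 + k1 r^2 times it, then the intrinsics apply), "T" (4x4, takes a point from camera to world coordinates); the wrist camera has in their place "tool_from_camera" (4x4, takes a point from camera to tool coordinates, whose origin is the TCP and whose axes are the tool frame's). Camera axes: x right, y up, looking along -z (the intrinsics and any distortion apply to the point x, -y, -z); pixel columns grow to the right and rows downward; lengths in m; the calibration is good to about 2 mm. A picture is of the moment at which its call begins: read the wrist's pose just before it. calibration takes no time and is no camera call.
- close_job(): hands the job in, once; it reports no verdict.
The state is a dict: "clock": time; "joint_pos": joint angles; "qvel": joint speeds; "tau": joint torques, N m; "tool_pos": TCP position; "orientation": TCP orientation; "force": force on the tool from outside, world axes, zero at the start; "moment": the same for the moment, N m; "opening": finger opening in m.
Only numpy, scipy, OpenCV 4.12 (cv2) and the standard library are available. Lean on these libraries where they do the work, as an engineer would, in place of code of your own. Each camera call takes 0.05 s, during which the arm holds its last target. There are 200 camera calls.

## Working session

There is one attempt and no reset: what is moved stays moved. The work goes in short steps, Python scripts to look and compute and a tool call to move; the robot and the scene stay as the last step left them, time stands still between calls to the robot, and variables do not carry over. Pictures are saved under pics/ and viewed, about 8 in all and at most 12, crops included, and the job is handed in when it is done.

Besides the shell and the picture viewer there is one more tool, called after "Emit:" by a JSON object that holds its "name" and its "arguments". move_arm: Moves the arm, as the interface text tells. Its arguments: {"type":"object","properties":{"commands":{"type":"array"},"jaw":{"type":"number"}},"required":["commands"]}

```bash
mkdir -p pics; ls
python3 - <<'E'
from plant import get_obs,snapshot,calibration,ctrl
import cv2,numpy as np
o=get_obs();print(o)
for n in("scene","top"):
    p,d=snapshot(n);cv2.imwrite(f"pics/{n}0.png",p[:,:,::-1]);np.save(f"pics/{n}0.npy",d)
    print(n,calibration(n))
print(calibration("wrist"))
E
```

```text
pics
{'clock': 0.0, 'joint_pos': array([-5.30500337e+01,  2.05920686e+01,  6.32713072e-01, -1.94364388e-02,
       -7.01344074e+01, -1.65060062e+01]), 'qvel': array([0.00420767, 0.06473055, 0.02609918, 0.02861037, 0.00322391,
       0.01625649]), 'tau': array([ 1.41250261e-03, -5.82724857e+01,  2.93059909e+01,  6.99716270e+00,
        6.90697329e-03, -1.72044456e-04]), 'tool_pos': array([ 0.23556178, -0.63204145,  0.22560962]), 'orientation': array([  5.48061096,  89.90447287, 115.91795123]), 'force': array([0.45608979, 1.08983173, 0.02444544]), 'moment': array([ 0.01899768, -0.04170326, -0.0295089 ]), 'opening': 0.08768828089499922}
scene {'mtx': array([[425.00393912,   0.        , 319.58384409],
       [  0.        , 425.00393912, 197.78848574],
       [  0.        ,   0.        ,   1.        ]]), 'k1': 0.009053691106100974, 'T': array([[-3.02798339e-01, -5.17226566e-01,  8.00493501e-01,
         1.36498751e+00],
       [ 9.53054644e-01, -1.64238497e-01,  2.54386637e-01,
         2.73154832e-01],
       [-1.03677188e-04,  8.39941900e-01,  5.42676325e-01,
         7.38581950e-01],
 
[... 386 characters left out ...]
0191876, -0.01330907],
       [-0.00272901,  0.19356343,  0.98108397,  1.71920973],
       [ 0.        ,  0.        ,  0.        ,  1.        ]])}
{'mtx': array([[300.45077472,   0.        , 319.4815186 ],
       [  0.        , 300.45077472, 196.32877164],
       [  0.        ,   0.        ,   1.        ]]), 'k1': -0.007113992420129101, 'tool_from_camera': array([[-1.14031140e-04,  2.67275645e-01, -9.63620110e-01,
        -1.58479853e-01],
       [-1.19707593e-04,  9.63620106e-01,  2.67275658e-01,
         7.22022028e-02],
       [ 9.99999986e-01,  1.45830392e-04, -7.78877752e-05,
         6.99923701e-04],
       [ 0.00000000e+00,  0.00000000e+00,  0.00000000e+00,
         1.00000000e+00]])}
```

View pics/top0.png

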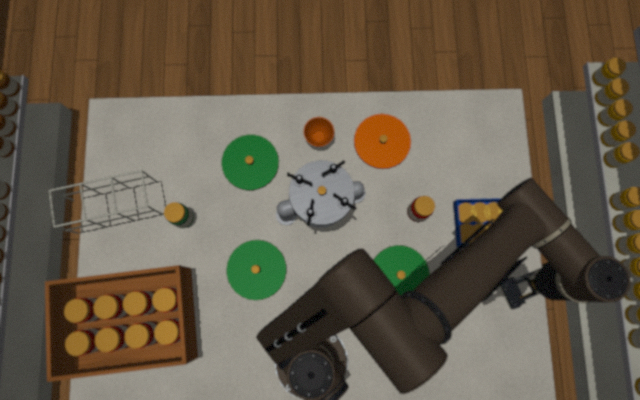

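View pics/scene0.png

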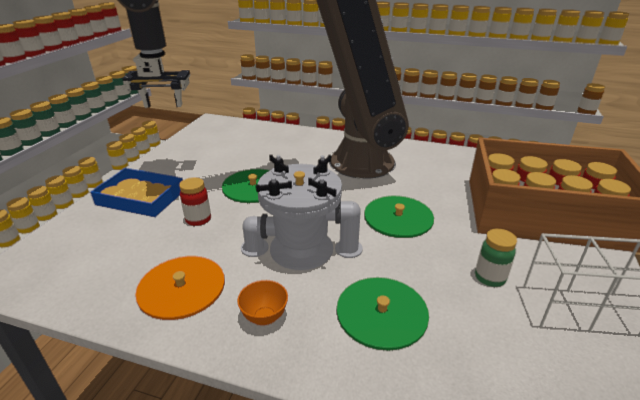

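The top view shows the steel cover with its four black wing nuts at about (322,192). The look-alikes are the green discs at (250,162), (256,269) and (400,262), and the orange one at (382,140). Red jar (423,208), pickle jar (177,212), bowl (319,132). I choose the steel cover at (322,192) and check it in a close crop.

```bash
cat > h.py <<'E'
import numpy as np,cv2
from plant import get_obs,snapshot,calibration
from scipy.spatial.transform import Rotation as R
def wT():
    o=get_obs();T=np.eye(4);T[:3,:3]=R.from_euler('xyz',o['orientation'],degrees=True).as_matrix();T[:3,3]=o['tool_pos'];return T
def cam(name):
    c=calibration(name)
    T=c['T'] if 'T' in c else wT()@c['tool_from_camera']
    return c['mtx'],c['k1'],T
def ray(u,v,K,k1,T):
    p=np.array([(u-K[0,2])/K[0,0],(v-K[1,2])/K[1,1]]);q=p.copy()
    for _ in range(5): q=p/(1+k1*(q@q))
    return T[:3,:3]@np.array([q[0],-q[1],-1]),T[:3,3]
def atz(u,v,z,C):
    d,o=ray(u,v,*C);return o+d*(z-o[2])/d[2]
def proj(P,C):
    K,k1,T=C;p=np.linalg.inv(T)@np.append(P,1);q=np.array([p[0],-p[1]])/-p[2];q=q*(1+k1*(q@q));return K[0,0]*q[0]+K[0,2],K[1,1]*q[1]+K[1,2]
E
python3 - <<'E'
from h import *
p=cv2.imread('pics/top0.png');c=p[145:240,265:380]
cv2.imwrite('pics/topc.png',cv2.resize(c,None,fx=6.5,fy=6,interpolation=cv2.INTER_CUBIC) if 0 else cv2.resize(c,None,fx=6,fy=6,interpolation=cv2.INTER_CUBIC))
C=cam('top');print(atz(322,190,.24,C),atz(322,192,.205,C))
print(R.from_euler('xyz',get_obs()['orientation'],degrees=True).as_matrix().round(3))
E
```

```text
[ 0.53362158 -0.04915254  0.24      ] [ 0.53476404 -0.04982291  0.205     ]
[[-0.001 -0.937 -0.349]
 [ 0.001 -0.349  0.937]
 [-1.     0.     0.002]]
```

View pics/topc.png

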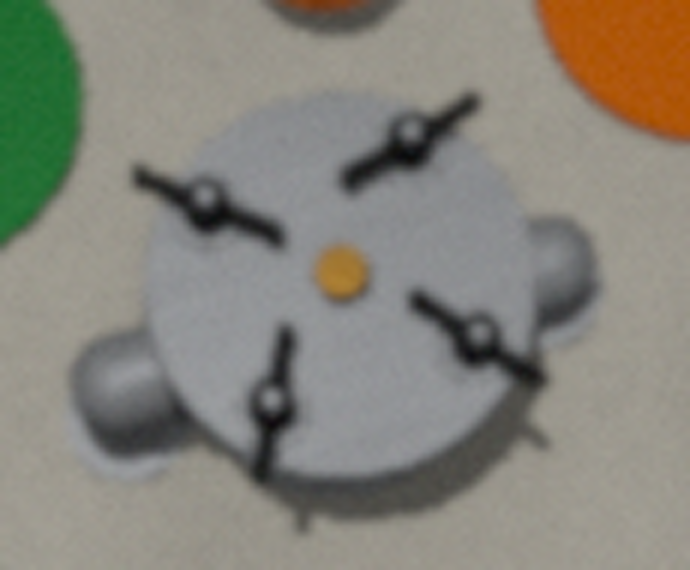

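Run:
```python
from h import *
C=cam('top');f=lambda u,v,z:atz(265+(u+.5)/6-.5,145+(v+.5)/6-.5,z,C)[:2]
s=[f(412,132,.256),f(208,196,.256),f(273,396,.256),f(480,331,.256)]
s2=[f(475,98,.229)/2+f(345,183,.229)/2,f(138,173,.229)/2+f(283,240,.229)/2,f(287,328,.229)/2+f(262,478,.229)/2,f(413,297,.229)/2+f(543,380,.229)/2]
e=[(475,98,345,183),(138,173,283,240),(287,328,262,478),(413,297,543,380)]
for a,b,q in zip(s,s2,e):
    d=f(*q[:2],.229)-f(*q[2:],.229);print(a.round(4),b.round(4),'wing yaw',np.degrees(np.arctan2(d[1],d[0])).round(1),np.linalg.norm(d).round(4))
print(np.mean(s,0),np.mean(s2,0),f(342,272,.233))
for S in(s,s2):
  c=np.mean(S,0);print([(np.degrees(np.arctan2(*(p-c)[::-1])).round(1),np.linalg.norm(p-c).round(4)) for p in S])
```

```text
[ 0.6022 -0.085 ] [ 0.6049 -0.0853] wing yaw -57.5 0.0812
[0.5714 0.019 ] [0.5724 0.0185] wing yaw 63.3 0.0827
[ 0.4681 -0.0114] [ 0.4694 -0.0121] wing yaw -10.7 0.0782
[ 0.4986 -0.1157] [ 0.5    -0.1163] wing yaw 55.4 0.0785
[ 0.53507497 -0.04826889] [ 0.53666046 -0.04878271] [ 0.53541623 -0.04805442]
[(np.float64(-28.7), np.float64(0.0765)), (np.float64(61.7), np.float64(0.0765)), (np.float64(151.2), np.float64(0.0764)), (np.float64(-118.4), np.float64(0.0767))]
[(np.float64(-28.1), np.float64(0.0773)), (np.float64(62.1), np.float64(0.0762)), (np.float64(151.4), np.float64(0.0767)), (np.float64(-118.5), np.float64(0.0768))]
```

Emit:
{"name": "move_arm", "arguments": {"commands": [[[0,0,0,0.15],[0,0,0,0.15]]], "jaw": 2.0}}

```text
clock: 0.3
tool_pos: [0.2356, -0.6322, 0.226]
orientation: [25.0, 89.9, 117.9]
force: [0.4, -0.0, -0.2]
opening: 0.0769
```

Run:
```python
from h import *
o=get_obs();print(o['joint_pos'].round(2));print(wT().round(3))
```

```text
[-5.305e+01  2.058e+01  6.500e-01 -1.000e-02 -7.014e+01 -3.403e+01]
[[-0.    -0.999 -0.051  0.236]
 [ 0.001 -0.051  0.999 -0.632]
 [-1.     0.     0.001  0.226]
 [ 0.     0.     0.     1.   ]]
```

```bash
cat >> h.py <<'E'
def plan(p1,za1,n,zfirst=False):
    "rows from current pose to p1 with tool z at world angle za1 (deg)"
    T=wT();za0=np.degrees(np.arctan2(T[1,2],T[0,2]));dz=za1-za0
    p0=T[:3,3];rows=[];c=p0.copy();a=za0
    for i in range(1,n+1):
        t=p0+(np.array(p1)-p0)*i/n;d=t-c;r=np.radians(a)
        z=np.array([np.cos(r),np.sin(r)]);y=np.array([-z[1],z[0]])  # z x (x=-Z)
        y=np.cross([z[0],z[1],0],[0,0,-1])[:2]
        row=[-d[2]*100,d[:2]@y*100,d[:2]@z*100,-np.radians(dz/n)]
        row=[round(q,k) for q,k in zip(row,(2,2,2,4))];rows.append(row)
        c=c+np.array([*((row[1]*y+row[2]*z)/100),-row[0]/100]);a-=np.degrees(row[3])
    print(rows)
E
python3 - <<'E'
from h import *
plan([.5355,-.0483,.33],212.5,16)
E
```

```text
[[np.float64(-0.65), np.float64(-2.06), np.float64(3.55), np.float64(-0.1304)], [np.float64(-0.65), np.float64(-2.5), np.float64(3.25), np.float64(-0.1304)], [np.float64(-0.65), np.float64(-2.9), np.float64(2.9), np.float64(-0.1304)], [np.float64(-0.65), np.float64(-3.26), np.float64(2.5), np.float64(-0.1304)], [np.float64(-0.65), np.float64(-3.55), np.float64(2.05), np.float64(-0.1304)], [np.float64(-0.65), np.float64(-3.79), np.float64(1.57), np.float64(-0.1304)], [np.float64(-0.65), np.float64(-3.96), np.float64(1.07), np.float64(-0.1304)], [np.float64(-0.65), np.float64(-4.07), np.float64(0.54), np.float64(-0.1304)], [np.float64(-0.65), np.float64(-4.1), np.float64(0.01), np.float64(-0.1304)], [np.float64(-0.65), np.float64(-4.07), np.float64(-0.52), np.float64(-0.1304)], [np.float64(-0.65), np.float64(-3.97), np.float64(-1.05), np.float64(-0.1304)], [np.float64(-0.65), np.float64(-3.79), np.float64(-1.55), np.float64(-0.1304)], [np.float64(-0.65), np.float64(-3.56), np.float64(-2.04), np.float64(-0.1304)], [np.float64(-0.65), np.float64(-3.27), np.float64(-2.48), np.float64(-0.1304)], [np.float64(-0.65), np.float64(-2.92), np.float64(-2.89), np.float64(-0.1304)], [np.float64(-0.65), np.float64(-2.51), np.float64(-3.24), np.float64(-0.1304)]]
```

Emit:
{"name": "move_arm", "arguments": {"commands": [[[-0.65,-2.06,3.55,-0.13],[-0.65,-2.5,3.25,-0.13],[-0.65,-2.9,2.9,-0.13],[-0.65,-3.26,2.5,-0.13],[-0.65,-3.55,2.05,-0.13],[-0.65,-3.8,1.57,-0.13],[-0.65,-3.96,1.07,-0.13],[-0.65,-4.07,0.54,-0.13]]]}}

```text
clock: 1.1
tool_pos: [0.3847, -0.3381, 0.2786]
orientation: [-36.2, 90.0, 117.0]
force: [1.0, -0.5, -0.3]
opening: 0.0204
```

Emit:
{"name": "move_arm", "arguments": {"commands": [[[-0.65,-4.1,0.0,-0.13],[-0.65,-4.07,-0.52,-0.13],[-0.65,-3.97,-1.05,-0.13],[-0.65,-3.8,-1.55,-0.13],[-0.65,-3.56,-2.04,-0.13],[-0.65,-3.27,-2.48,-0.13],[-0.65,-2.92,-2.9,-0.13],[-0.65,-2.5,-3.24,-0.13]]]}}

```text
clock: 1.9
tool_pos: [0.5345, -0.0459, 0.3307]
orientation: [-53.3, 90.0, 159.5]
force: [0.2, -0.7, -1.1]
opening: 0.0199
```

Emit:
{"name": "move_arm", "arguments": {"commands": [[[0,0,0,0],[0,0,0,0],[0,0,0,0]]]}}

```text
clock: 2.2
tool_pos: [0.5337, -0.048, 0.3302]
orientation: [-23.4, 89.9, -171.1]
force: [0.9, -0.2, 0.8]
opening: 0.0201
```

Run:
```python
from h import *
import pickle
o=get_obs();print(o['clock'],o['joint_pos'].round(1),o['tool_pos'],o['orientation'],o['force'])
C=cam('wrist');p,d=snapshot('wrist');cv2.imwrite('pics/w1.png',p[:,:,::-1]);pickle.dump((C,d),open('w1.pkl','wb'))
```

```text
2.2 [ 15.8   4.4  -6.9  -0.  -78.8  16.5] [ 0.53374385 -0.04800793  0.33016959] [ -23.42497098   89.94898324 -171.05308679] [ 0.93935596 -0.22193907  0.83408215]
```

View pics/w1.png

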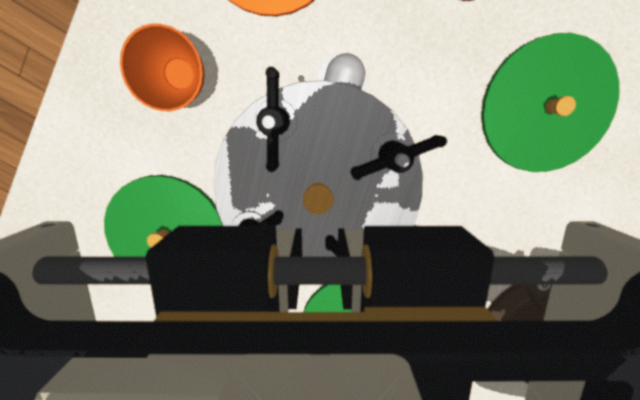

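Run:
```python
from h import *
import pickle
C,d=pickle.load(open('w1.pkl','rb'))
f=lambda u,v,z:atz(u,v,z,C)[:2]
for q in((272,71,272,168),(444,140,355,175)):
    a,b=f(*q[:2],.236),f(*q[2:],.236);e=a-b;print((a/2+b/2).round(4),np.degrees(np.arctan2(e[1],e[0])).round(1),np.linalg.norm(e).round(4))
print('stud',f(268,121,.256),f(403,162,.256),'plug',f(318,198,.233))
```

```text
[ 0.6009 -0.0818] -60.0 0.0769
[ 0.4957 -0.1133] -125.6 0.0789
stud [ 0.60133555 -0.08262805] [ 0.49703666 -0.11199671] plug [ 0.53400748 -0.04628715]
```

Run:
```python
from h import *
plan([.6209,-.1135,.265],211.5,4)
```

```text
[[np.float64(1.63), np.float64(2.54), np.float64(-0.97), np.float64(-1.5671)], [np.float64(1.64), np.float64(0.98), np.float64(2.54), np.float64(-1.5671)], [np.float64(1.63), np.float64(-2.54), np.float64(0.99), np.float64(-1.5671)], [np.float64(1.63), np.float64(-1.0), np.float64(-2.53), np.float64(-1.5671)]]
```

Emit:
{"name": "move_arm", "arguments": {"commands": [[[1.2,2.54,-0.98,0.02],[1.2,2.54,-1.0,0],[1.8,2.52,-1.0,0],[2.3,2.52,-1.0,0],[0,0,0,0],[0,0,0,0]]]}}

```text
clock: 2.85
tool_pos: [0.6205, -0.1145, 0.2646]
orientation: [-21.8, 89.9, -170.7]
force: [0.4, -0.1, -0.1]
opening: 0.0201
```

```bash
sed -i 's/dz=za1-za0/dz=(za1-za0+180)%360-180/' h.py
python3 - <<'E'
from h import *
o=get_obs();print(o['joint_pos'].round(1),o['tool_pos'],o['orientation'],o['force'])
C=cam('wrist');p,d=snapshot('wrist');cv2.imwrite('pics/w2.png',cv2.resize(p[130:330,200:440,::-1],None,fx=3,fy=3,interpolation=cv2.INTER_CUBIC))
E
```

```text
[  7.2  15.3  -1.8   0.  -73.   23.9] [ 0.62046913 -0.11450244  0.26455801] [ -21.82390799   89.87075967 -170.69548136] [ 0.40303926 -0.05361918 -0.12509847]
```

View pics/w2.png

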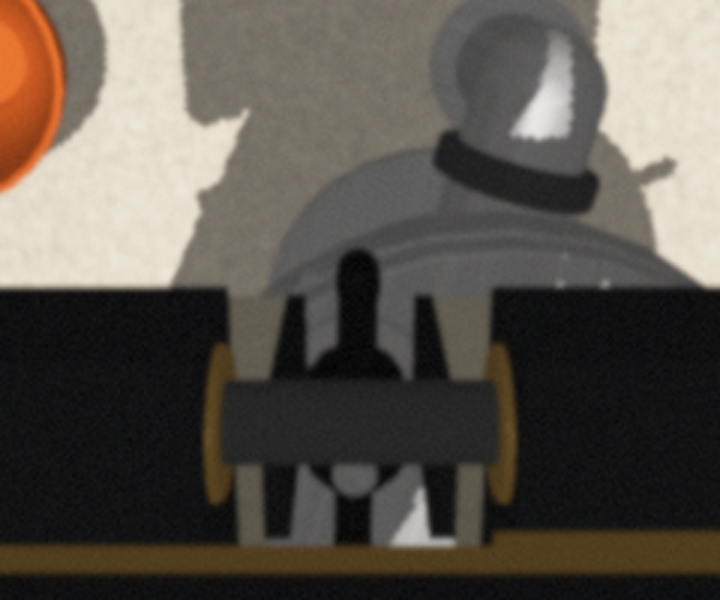

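Run:
```python
from h import *
C=cam('wrist');T=wT()
for z in(.236,.222):
    P=atz(200+358/3,130+252/3,z,C);print(P.round(4),(T[:3,:3].T@(P-T[:3,3])*1000).round(1))
P=atz(200+355/3,130+482/3,.256,C);print('stud',P.round(4),(T[:3,:3].T@(P-T[:3,3])*1000).round(1))
```

```text
[ 0.6243 -0.1199  0.236 ] [29.8  6.9 -0. ]
[ 0.6218 -0.1158  0.222 ] [43.8  2.1 -0. ]
stud [ 0.6017 -0.0813  0.256 ] [  9.8 -37.8  -0.7]
```

Emit:
{"name": "move_arm", "arguments": {"commands": [[[0,-0.25,0,0],[1.0,0,0,0],[1.0,0,0,0],[1.0,0,0,0],[1.0,0,0,0],[0.9,0,0,0],[0,0,0,0],[0,0,0,0]]]}}

```text
clock: 3.7
tool_pos: [0.6199, -0.111, 0.2163]
orientation: [-1.6, 90.0, -150.3]
force: [0.1, 0.1, 0.4]
opening: 0.02
```

Emit:
{"name": "move_arm", "arguments": {"commands": [[[0,-0.017,0.34,0.1],[0,-0.017,0.34,0.1],[0,-0.017,0.34,0.1],[0,0,0,0]]]}}

```text
clock: 4.1
tool_pos: [0.6106, -0.1149, 0.2173]
orientation: [166.5, 89.9, 0.5]
force: [0.5, -0.5, -0.4]
opening: 0.0199
```

```bash
cat >> h.py <<'E'
def st():
    o=get_obs();T=wT();print(round(o['clock'],2),'j6',o['joint_pos'][5].round(1),'tcp',T[:3,3].round(4),'za',np.degrees(np.arctan2(T[1,2],T[0,2])).round(1),'Ftool xyz',(T[:3,:3].T@o['force']).round(2),'M',(T[:3,:3].T@o['moment']).round(3))
E
python3 -c "
from h import *
st();st()"
```

```text
4.1 j6 6.7 tcp [ 0.6106 -0.1149  0.2173] za -166.0 Ftool xyz [ 0.43  0.64 -0.34] M [-0.01  -0.065 -0.057]
4.1 j6 6.7 tcp [ 0.6106 -0.1149  0.2173] za -166.0 Ftool xyz [ 0.43  0.64 -0.34] M [-0.01  -0.065 -0.057]
```

Emit:
{"name": "move_arm", "arguments": {"commands": [[[0,-0.017,0.34,0.1],[0,-0.017,0.34,0.1],[0,-0.017,0.34,0.1],[0,0,0,0]]]}}

```text
clock: 4.5
tool_pos: [0.6004, -0.1158, 0.2171]
orientation: [-178.2, 90.0, -1.2]
force: [-0.2, 0.5, -0.4]
opening: 0.0206
```

```bash
python3 -c "
from h import *
st()"
```

```text
4.5 j6 -10.4 tcp [ 0.6004 -0.1158  0.2171] za 177.0 Ftool xyz [ 0.44 -0.48  0.23] M [ 0.013 -0.091 -0.031]
```

Emit:
{"name": "move_arm", "arguments": {"commands": [[[0,-0.017,0.34,0.1],[0,-0.017,0.34,0.1],[0,0,0,0]]]}}

```text
clock: 4.8
tool_pos: [0.5937, -0.1147, 0.2169]
orientation: [-171.6, 90.0, -6.0]
force: [-0.5, -0.5, 0.2]
opening: 0.0203
```

```bash
python3 -c "
from h import *
st()"
```

```text
4.8 j6 -21.9 tcp [ 0.5937 -0.1147  0.2169] za 165.6 Ftool xyz [-0.2   0.66  0.4 ] M [ 0.009 -0.069  0.018]
```

Emit:
{"name": "move_arm", "arguments": {"commands": [[[0,-0.017,0.34,0.1],[0,-0.017,0.34,0.1],[0,-0.017,0.34,0.1]]]}}

```text
clock: 5.1
tool_pos: [0.5847, -0.1108, 0.2167]
orientation: [-164.4, 90.0, -16.0]
force: [0.9, -0.1, -1.3]
opening: 0.0201
```

```bash
python3 -c "
from h import *
st()
C=cam('wrist');p,d=snapshot('wrist');cv2.imwrite('pics/w3.png',cv2.resize(p[130:330,200:440,::-1],None,fx=3,fy=3,interpolation=cv2.INTER_CUBIC))"
```

```text
5.1 j6 -39.7 tcp [ 0.5847 -0.1108  0.2167] za 148.4 Ftool xyz [ 1.28 -0.38 -0.87] M [ 0.02   0.362 -0.07 ]
```

View pics/w3.png

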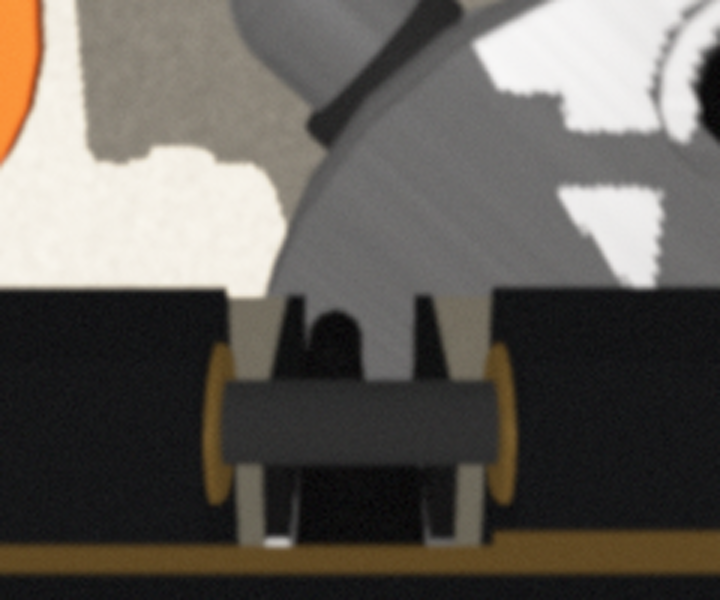

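Emit:
{"name": "move_arm", "arguments": {"commands": [[[0,-0.017,0.34,0.1],[0,-0.017,0.34,0.1]]]}}

```text
clock: 5.35
tool_pos: [0.5793, -0.1067, 0.2167]
orientation: [-161.7, 90.0, -24.6]
force: [1.0, -0.3, -1.0]
opening: 0.0198
```

```bash
python3 -c "
from h import *
st()"
```

```text
5.35 j6 -51.6 tcp [ 0.5793 -0.1067  0.2167] za 137.0 Ftool xyz [ 0.98 -0.47 -0.96] M [-0.013  0.526 -0.111]
```

Emit:
{"name": "move_arm", "arguments": {"commands": [[[0,-0.017,0.34,0.1],[0,-0.017,0.34,0.1]]]}}

```text
clock: 5.55
tool_pos: [0.5748, -0.1016, 0.2167]
orientation: [-160.2, 90.0, -34.7]
force: [1.1, -1.0, -1.6]
opening: 0.0202
```

```bash
python3 -c "
from h import *
st()"
```

```text
5.55 j6 -63.6 tcp [ 0.5748 -0.1016  0.2167] za 125.5 Ftool xyz [ 1.57 -0.32 -1.45] M [-0.063  0.67  -0.144]
```

Emit:
{"name": "move_arm", "arguments": {"commands": [[[0,-0.017,0.34,0.1],[0,-0.017,0.34,0.1]]]}}

```text
clock: 5.75
tool_pos: [0.5714, -0.0958, 0.2166]
orientation: [-167.1, 90.0, -53.1]
force: [0.9, -2.4, -2.5]
opening: 0.0201
```

```bash
python3 -c "
from h import *
st()"
```

```text
5.75 j6 -75.8 tcp [ 0.5714 -0.0958  0.2166] za 114.1 Ftool xyz [ 2.5   0.13 -2.57] M [-0.002  0.903 -0.265]
```

Emit:
{"name": "move_arm", "arguments": {"commands": [[[0,-0.017,0.34,0.1],[0,-0.017,0.34,0.1]]]}}

```text
clock: 5.95
tool_pos: [0.5692, -0.0894, 0.2166]
orientation: [-173.6, 90.0, -70.9]
force: [1.0, -2.0, -2.8]
opening: 0.0202
```

```bash
python3 -c "
from h import *
st()"
```

```text
5.95 j6 -87.9 tcp [ 0.5692 -0.0894  0.2166] za 102.6 Ftool xyz [ 2.82 -0.55 -2.18] M [-0.041  0.947 -0.354]
```

Emit:
{"name": "move_arm", "arguments": {"commands": [[[0,0,-0.4,0],[-2.0,0,0,0],[-3.0,0,0,0],[-3.0,0,0,0],[0,0,0,0]]]}}

```text
clock: 6.45
tool_pos: [0.5719, -0.0936, 0.3014]
orientation: [-105.9, 89.6, -3.0]
force: [0.2, -0.3, -0.2]
opening: 0.0202
```

Run:
```python
from h import *
import pickle
st()
C=cam('wrist');p,d=snapshot('wrist');cv2.imwrite('pics/w4.png',p[:,:,::-1]);pickle.dump((C,d),open('w4.pkl','wb'))
plan([.4997,-.0168,.30],259.3,17)
ctr=np.array([.5347,-.0475])
for n in('w1','w4'):
    (K,k1,T),d=pickle.load(open(n+'.pkl','rb'))
    v,u=np.mgrid[0:400,0:640];x=(u-K[0,2])/K[0,0];y=(v-K[1,2])/K[1,1];s=1/(1+k1*(x*x+y*y))
    P=np.stack([x*s*d,-y*s*d,-d],-1)@T[:3,:3].T+T[:3,3]
    m=(d>0)&(np.hypot(P[...,0]-ctr[0],P[...,1]-ctr[1])<.1)&(abs(P[...,2]-.2054)<.007)
    A=np.c_[P[m][:,:2]-ctr,np.ones(m.sum())];z=P[m][:,2]
    for _ in range(4):
        c=np.linalg.lstsq(A,z,rcond=None)[0];r=z-A@c;k=abs(r)<2.5*r.std();A,z=A[k],z[k]
    print(n,len(z),c,r.std())
```

```text
6.45 j6 -87.2 tcp [ 0.5719 -0.0936  0.3014] za 102.9 Ftool xyz [ 0.25 -0.13 -0.33] M [ 0.008  0.004 -0.008]
[[np.float64(-0.01), np.float64(0.31), np.float64(0.53), np.float64(-0.1606)], [np.float64(-0.0), np.float64(0.22), np.float64(0.58), np.float64(-0.1606)], [np.float64(-0.01), np.float64(0.13), np.float64(0.6), np.float64(-0.1606)], [np.float64(-0.0), np.float64(0.02), np.float64(0.61), np.float64(-0.1606)], [np.float64(-0.01), np.float64(-0.07), np.float64(0.61), np.float64(-0.1606)], [np.float64(-0.0), np.float64(-0.17), np.float64(0.6), np.float64(-0.1606)], [np.float64(-0.01), np.float64(-0.26), np.float64(0.55), np.float64(-0.1606)], [np.float64(-0.01), np.float64(-0.34), np.float64(0.51), np.float64(-0.1606)], [np.float64(-0.0), np.float64(-0.43), np.float64(0.45), np.float64(-0.1606)], [np.float64(-0.01), np.float64(-0.49), np.float64(0.37), np.float64(-0.1606)], [np.float64(-0.0), np.float64(-0.54), np.float64(0.29), np.float64(-0.1606)], [np.float64(-0.01), np.float64(-0.58), np.float64(0.2), np.float64(-0.1606)], [np.float64(-0.01), np.float64(-0.61), np.float64(0.11), np.float64(-0.1606)], [np.float64(-0.0), np.float64(-0.61), np.float64(0.0), np.float64(-0.1606)], [np.float64(-0.01), np.float64(-0.61), np.float64(-0.09), np.float64(-0.1606)], [np.float64(-0.0), np.float64(-0.59), np.float64(-0.19), np.float64(-0.1606)], [np.float64(-0.01), np.float64(-0.55), np.float64(-0.28), np.float64(-0.1606)]]
w1 20753 [-0.00090958  0.00020538  0.20513265] 0.0006573350346882606
w4 28435 [-0.01658258  0.00816523  0.20450256] 0.0006496387212407889
```

View pics/w4.png

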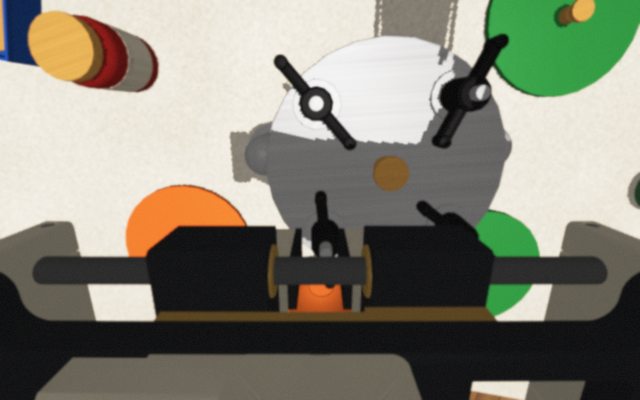

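Run:
```python
from h import *
import pickle
C,d=pickle.load(open('w4.pkl','rb'))
f=lambda u,v,z:atz(u,v,z,C)[:2]
for q in((280,61,349,145),(502,40,441,144)):
    a,b=f(*q[:2],.236),f(*q[2:],.236);e=a-b;print((a/2+b/2).round(4),np.degrees(np.arctan2(e[1],e[0])).round(1),np.linalg.norm(e).round(4))
print('plug',f(391,172,.233))
```

```text
[ 0.4967 -0.113 ] -126.6 0.0752
[ 0.4655 -0.0082] 167.1 0.0774
plug [ 0.53203209 -0.04600934]
```

```bash
sed -i 's/rows.append(row)/rows.append([float(q) for q in row])/' h.py
python3 - <<'E'
from h import *
plan([.4987,-.0164,.28],257.5,19)
E
```

```text
[[0.1, 0.28, 0.48, -0.1421], [0.1, 0.21, 0.51, -0.1421], [0.1, 0.14, 0.54, -0.1421], [0.1, 0.05, 0.55, -0.1421], [0.1, -0.02, 0.56, -0.1421], [0.1, -0.1, 0.55, -0.1421], [0.1, -0.17, 0.53, -0.1421], [0.1, -0.25, 0.49, -0.1421], [0.1, -0.32, 0.46, -0.1421], [0.1, -0.37, 0.41, -0.1421], [0.1, -0.44, 0.35, -0.1421], [0.1, -0.47, 0.28, -0.1421], [0.1, -0.51, 0.22, -0.1421], [0.1, -0.54, 0.13, -0.1421], [0.1, -0.55, 0.07, -0.1421], [0.1, -0.56, -0.02, -0.1421], [0.1, -0.55, -0.1, -0.1421], [0.1, -0.53, -0.17, -0.1421], [0.1, -0.5, -0.24, -0.1421]]
```

Emit:
{"name": "move_arm", "arguments": {"commands": [[[0.1,0.28,0.48,-0.142],[0.1,0.21,0.51,-0.142],[0.1,0.14,0.54,-0.142],[0.1,0.05,0.55,-0.142],[0.1,-0.02,0.56,-0.142],[0.1,-0.1,0.55,-0.142],[0.1,-0.17,0.53,-0.142],[0.1,-0.25,0.49,-0.142]]]}}

```text
clock: 7.3
tool_pos: [0.5391, -0.0604, 0.2877]
orientation: [12.7, 89.9, -179.1]
force: [-0.4, 0.6, -0.1]
opening: 0.02
```

Emit:
{"name": "move_arm", "arguments": {"commands": [[[0.1,-0.32,0.46,-0.142],[0.1,-0.37,0.41,-0.142],[0.1,-0.44,0.35,-0.142],[0.1,-0.47,0.28,-0.142],[0.1,-0.51,0.22,-0.142],[0.1,-0.54,0.13,-0.142],[0.1,-0.55,0.07,-0.142],[0.1,-0.56,-0.02,-0.142]]]}}

```text
clock: 8.1
tool_pos: [0.5089, -0.0278, 0.2797]
orientation: [-46.6, 89.9, -173.4]
force: [0.7, -0.2, 0.2]
opening: 0.0201
```

Emit:
{"name": "move_arm", "arguments": {"commands": [[[0.1,-0.55,-0.1,-0.142],[0.1,-0.53,-0.17,-0.142],[0.1,-0.5,-0.24,-0.142],[0,0,0,0],[0,0,0,0]]]}}

```text
clock: 8.6
tool_pos: [0.4979, -0.0157, 0.2772]
orientation: [-61.2, 90.0, -164.2]
force: [-0.3, -0.2, -0.2]
opening: 0.0199
```

Run:
```python
from h import *
st()
C=cam('wrist');p,d=snapshot('wrist');cv2.imwrite('pics/w5.png',cv2.resize(p[130:330,200:440,::-1],None,fx=3,fy=3,interpolation=cv2.INTER_CUBIC))
T=wT();
def pr(n,*w):
    P=np.array(w);print(n,proj(P,C))
```

```text
8.6 j6 56.1 tcp [ 0.4979 -0.0157  0.2772] za -103.1 Ftool xyz [ 0.25 -0.25  0.3 ] M [-0.004 -0.068 -0.092]
```

View pics/w5.png

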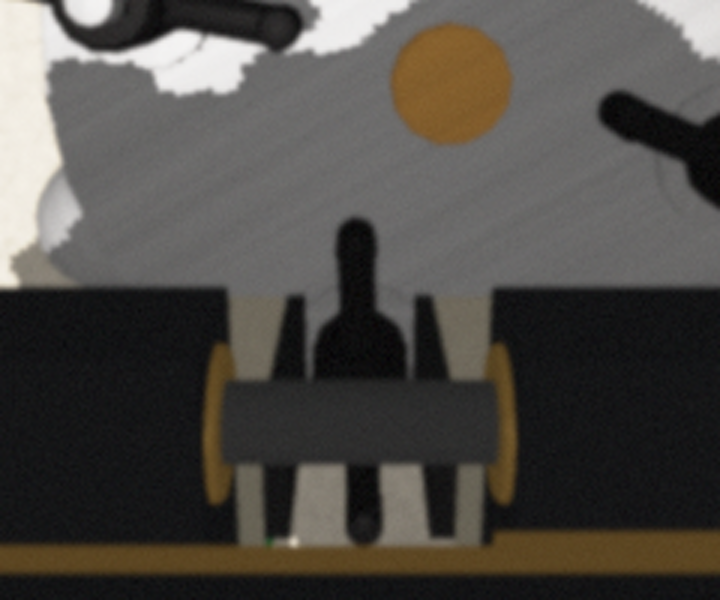

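Run:
```python
from h import *
C=cam('wrist');T=wT()
P=atz(200+357/3,130+221/3,.237,C);print(P.round(4),(T[:3,:3].T@(P-T[:3,3])*1000).round(1))
```

```text
[ 0.5089 -0.0174  0.237 ] [40.3 11.  -0.8]
```

Emit:
{"name": "move_arm", "arguments": {"commands": [[[1.2,0.1,0,0],[1.2,0,0,0],[1.3,0,0,0],[1.3,0,0,0],[1.0,0,0,0],[0,0,0,0]]]}}

```text
clock: 9.25
tool_pos: [0.498, -0.016, 0.2156]
orientation: [-63.1, 89.8, -166.1]
force: [-0.6, 0.3, 0.6]
opening: 0.0204
```

Emit:
{"name": "move_arm", "arguments": {"commands": [[[0,-0.017,0.34,0.1],[0,-0.017,0.34,0.1],[0.02,-0.017,0.34,0.1],[0.02,-0.017,0.34,0.1],[0.02,-0.017,0.34,0.1],[0.02,-0.017,0.34,0.1]]]}}

```text
clock: 9.85
tool_pos: [0.4895, -0.0329, 0.2171]
orientation: [158.5, 89.9, 20.9]
force: [1.1, 1.0, -1.8]
opening: 0.0202
```

```bash
python3 -c "
from h import *
st()"
```

```text
9.85 j6 23.2 tcp [ 0.4895 -0.0329  0.2171] za -137.6 Ftool xyz [ 1.78  0.01 -1.44] M [ 0.005  0.575 -0.072]
```

Emit:
{"name": "move_arm", "arguments": {"commands": [[[0.02,-0.017,0.34,0.1],[0.02,-0.017,0.34,0.1]]]}}

```text
clock: 10.05
tool_pos: [0.4842, -0.0369, 0.2168]
orientation: [165.2, 89.9, 16.1]
force: [2.6, 1.0, -2.0]
opening: 0.0203
```

```bash
python3 -c "
from h import *
st()"
```

```text
10.05 j6 12.0 tcp [ 0.4842 -0.0369  0.2168] za -149.1 Ftool xyz [ 2.    0.51 -2.76] M [-0.033  0.728  0.136]
```

Emit:
{"name": "move_arm", "arguments": {"commands": [[[0.02,-0.017,0.34,0.1],[0.02,-0.017,0.34,0.1]]]}}

```text
clock: 10.25
tool_pos: [0.4783, -0.0399, 0.2165]
orientation: [169.8, 89.9, 9.3]
force: [3.5, -0.6, -1.9]
opening: 0.0199
```

```bash
python3 -c "
from h import *
st()"
```

```text
10.25 j6 0.7 tcp [ 0.4783 -0.0399  0.2165] za -160.5 Ftool xyz [ 1.94  1.73 -3.08] M [0.046 0.824 0.304]
```

```bash
cat >> h.py <<'E'
def fit(ctr=np.array([.534,-.046])):
    K,k1,T=cam('wrist');p,d=snapshot('wrist')
    v,u=np.mgrid[0:400,0:640];x=(u-K[0,2])/K[0,0];y=(v-K[1,2])/K[1,1];s=1/(1+k1*(x*x+y*y))
    P=np.stack([x*s*d,-y*s*d,-d],-1)@T[:3,:3].T+T[:3,3]
    m=(d>0)&(np.hypot(P[...,0]-ctr[0],P[...,1]-ctr[1])<.098)&(abs(P[...,2]-.2045)<.0055)
    A=np.c_[P[m][:,:2]-ctr,np.ones(m.sum())];z=P[m][:,2]
    for _ in range(6):
        c=np.linalg.lstsq(A,z,rcond=None)[0];r=z-A@c;k=abs(r)<2.5*r.std();A,z=A[k],z[k]
    g=np.array([-.9e-3,.2e-3]);h=c[:2]-g
    st=[c[2]*1000+1000*h@(.0778*np.array([np.cos(a),np.sin(a)])) for a in np.radians([151.6,61.6,-28.4,-118.4])]
    print('n',len(z),'sd',r.std().round(5),'zc',(c[2]*1000).round(2),'tilt',np.linalg.norm(h).round(4),'at nuts1-4',np.round(st,2))
E
python3 -c "
from h import *
fit();fit()"
```

```text
n 48669 sd 0.0006 zc 203.93 tilt 0.0083 at nuts1-4 [204.57 203.86 203.29 204.  ]
n 48592 sd 0.0006 zc 203.92 tilt 0.0081 at nuts1-4 [204.55 203.84 203.29 203.99]
```

Emit:
{"name": "move_arm", "arguments": {"commands": [[[0.02,-0.017,0.34,0.1],[0.02,-0.017,0.34,0.1],[0.02,-0.017,0.34,0.1],[0.02,-0.017,0.34,0.1],[0.02,-0.017,0.34,0.1]]]}}

```text
clock: 10.85
tool_pos: [0.4616, -0.042, 0.2158]
orientation: [173.5, 89.9, -15.5]
force: [3.0, -3.4, -1.0]
opening: 0.0199
```

```bash
python3 -c "
from h import *
st();fit()"
```

```text
10.85 j6 -28.3 tcp [ 0.4616 -0.042   0.2158] za 171.0 Ftool xyz [ 1.05  2.84 -3.5 ] M [0.022 1.285 0.818]
n 32600 sd 0.00058 zc 203.52 tilt 0.0026 at nuts1-4 [203.7  203.43 203.34 203.61]
```

Emit:
{"name": "move_arm", "arguments": {"commands": [[[0,0,-0.45,0],[-2.0,0,0,0],[-2.5,0,0,0],[-2.0,0,0,0],[0,0,0,0],[0,0,0,0]]]}}

```text
clock: 11.5
tool_pos: [0.4651, -0.0422, 0.2799]
orientation: [-90.0, 90.0, 81.2]
force: [0.9, -0.1, 0.0]
opening: 0.0202
```

```bash
python3 -c "
from h import *
st();fit();plan([.4767,-.1417,.28],143.4,5)"
```

```text
11.5 j6 -27.8 tcp [ 0.4651 -0.0422  0.2799] za 171.2 Ftool xyz [-0.   -0.03 -0.86] M [ 0.026 -0.133 -0.008]
n 22146 sd 0.00061 zc 203.52 tilt 0.0021 at nuts1-4 [203.69 203.5  203.36 203.55]
[[-0.01, 1.93, -0.54, 0.097], [-0.02, 1.86, -0.73, 0.097], [-0.01, 1.79, -0.9, 0.097], [-0.01, 1.69, -1.07, 0.097], [-0.02, 1.58, -1.23, 0.097]]
```

Emit:
{"name": "move_arm", "arguments": {"commands": [[[0,1.93,-0.54,0.097],[0,1.86,-0.73,0.097],[0,1.79,-0.9,0.097],[0,1.69,-1.07,0.097],[0,1.58,-1.23,0.097],[0,0,0,0],[0,0,0,0]]]}}

```text
clock: 12.25
tool_pos: [0.4762, -0.142, 0.2789]
orientation: [32.7, 89.9, 176.1]
force: [0.3, 1.4, 0.4]
opening: 0.02
```

Run:
```python
from h import *
st()
C=cam('wrist');p,d=snapshot('wrist');cv2.imwrite('pics/w6.png',cv2.resize(p[130:330,200:440,::-1],None,fx=3,fy=3,interpolation=cv2.INTER_CUBIC))
```

```text
12.25 j6 -42.7 tcp [ 0.4762 -0.142   0.2789] za 143.4 Ftool xyz [-0.36 -1.26  0.57] M [-0.008 -0.155  0.004]
```

View pics/w6.png

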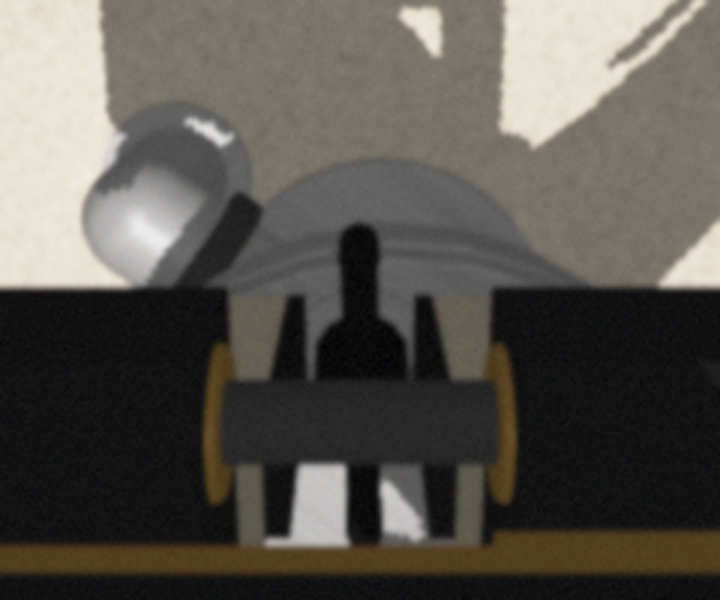

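Emit:
{"name": "move_arm", "arguments": {"commands": [[[1.2,0.1,0,0],[1.2,0,0,0],[1.3,0,0,0],[1.3,0,0,0],[1.3,0,0,0],[0,0,0,0]]]}}

```text
clock: 12.9
tool_pos: [0.4747, -0.1424, 0.2144]
orientation: [33.9, 89.8, 177.2]
force: [0.3, -0.6, 0.1]
opening: 0.0202
```

Emit:
{"name": "move_arm", "arguments": {"commands": [[[0,-0.017,0.34,0.1],[0,-0.017,0.34,0.1],[0.02,-0.017,0.34,0.1],[0.02,-0.017,0.34,0.1],[0.02,-0.017,0.34,0.1],[0.02,-0.017,0.34,0.1],[0.02,-0.017,0.34,0.1],[0.02,-0.017,0.34,0.1]]]}}

```text
clock: 13.7
tool_pos: [0.4625, -0.1198, 0.2159]
orientation: [147.1, 90.0, -115.7]
force: [-0.6, -0.7, 0.3]
opening: 0.0203
```

```bash
python3 -c "
from h import *
st()"
```

```text
13.7 j6 -92.0 tcp [ 0.4625 -0.1198  0.2159] za 97.2 Ftool xyz [-0.26  0.73 -0.6 ] M [0.036 0.419 0.313]
```

Emit:
{"name": "move_arm", "arguments": {"commands": [[[0.02,-0.017,0.34,0.1],[0.02,-0.017,0.34,0.1]]]}}

```text
clock: 13.9
tool_pos: [0.4623, -0.113, 0.2155]
orientation: [151.2, 90.0, -123.0]
force: [-1.2, -0.5, -0.0]
opening: 0.0201
```

```bash
python3 -c "
from h import *
st();fit()"
```

```text
13.9 j6 -104.3 tcp [ 0.4623 -0.113   0.2155] za 85.8 Ftool xyz [ 0.03  1.19 -0.59] M [0.031 0.369 0.266]
n 7593 sd 0.00056 zc 203.42 tilt 0.0023 at nuts1-4 [203.56 203.32 203.28 203.53]
```

Emit:
{"name": "move_arm", "arguments": {"commands": [[[0.02,-0.017,0.34,0.1],[0.02,-0.017,0.34,0.1],[0.02,-0.017,0.34,0.1]]]}}

```text
clock: 14.25
tool_pos: [0.4645, -0.1031, 0.2149]
orientation: [152.6, 90.0, -138.7]
force: [-0.7, -1.1, 0.0]
opening: 0.0199
```

```bash
python3 -c "
from h import *
st()"
```

```text
14.25 j6 -122.6 tcp [ 0.4645 -0.1031  0.2149] za 68.7 Ftool xyz [-0.02  0.29 -1.28] M [0.012 0.43  0.234]
```

Emit:
{"name": "move_arm", "arguments": {"commands": [[[0.02,-0.017,0.34,0.1],[0.02,-0.017,0.34,0.1]]]}}

```text
clock: 14.45
tool_pos: [0.4676, -0.097, 0.2144]
orientation: [148.4, 90.0, -154.3]
force: [-1.5, -0.1, -0.3]
opening: 0.02
```

```bash
python3 -c "
from h import *
st();fit()"
```

```text
14.45 j6 -134.7 tcp [ 0.4676 -0.097   0.2144] za 57.2 Ftool xyz [ 0.28  1.19 -0.89] M [0.03  0.369 0.28 ]
n 21628 sd 0.00058 zc 203.45 tilt 0.0026 at nuts1-4 [203.64 203.39 203.26 203.51]
```

Emit:
{"name": "move_arm", "arguments": {"commands": [[[0.02,-0.017,0.34,0.1],[0.02,-0.017,0.34,0.1]]]}}

```text
clock: 14.7
tool_pos: [0.4718, -0.0917, 0.214]
orientation: [152.2, 90.0, -161.9]
force: [-0.7, 0.0, 0.3]
opening: 0.0196
```

```bash
python3 -c "
from h import *
st()"
```

```text
14.7 j6 -146.7 tcp [ 0.4718 -0.0917  0.214 ] za 45.9 Ftool xyz [-0.33  0.52 -0.48] M [-0.041  0.459  0.191]
```

Emit:
{"name": "move_arm", "arguments": {"commands": [[[0.02,-0.017,0.34,0.1],[0.02,-0.017,0.34,0.1]]]}}

```text
clock: 14.9
tool_pos: [0.477, -0.0872, 0.2136]
orientation: [151.7, 90.0, -173.9]
force: [-0.8, 1.0, -0.1]
opening: 0.0201
```

```bash
python3 -c "
from h import *
st();fit()"
```

```text
14.9 j6 -158.5 tcp [ 0.477  -0.0872  0.2136] za 34.4 Ftool xyz [ 0.11  1.27 -0.15] M [0.027 0.367 0.125]
n 36156 sd 0.00059 zc 203.52 tilt 0.0023 at nuts1-4 [203.67 203.42 203.37 203.62]
```

Emit:
{"name": "move_arm", "arguments": {"commands": [[[0,0,-0.45,0],[-2.2,0,0,0],[-2.3,0,0,0],[-2.0,0,0,-0.1],[0,0,0,-0.149],[0,0,0,-0.149],[0,0,0,-0.149],[0,0,0,-0.149]]]}}

```text
clock: 15.75
tool_pos: [0.4733, -0.0901, 0.2788]
orientation: [-69.0, 90.0, 5.9]
force: [0.4, 0.4, 0.3]
opening: 0.0198
```

Emit:
{"name": "move_arm", "arguments": {"commands": [[[0,0,0,-0.149],[0,0,0,-0.149],[0,0,0,-0.149],[0,0,0,-0.149],[0,0,0,-0.149],[0,0,0,-0.149],[0,0,0,-0.149],[0,0,0,-0.149]]]}}

```text
clock: 16.55
tool_pos: [0.4733, -0.0901, 0.2787]
orientation: [-142.6, 90.0, 0.6]
force: [-1.0, 0.7, -0.7]
opening: 0.02
```

Emit:
{"name": "move_arm", "arguments": {"commands": [[[0,0,0,-0.149],[0,0,0,-0.149],[0,0,0,-0.149],[0,0,0,-0.149],[0,0,0,-0.149],[0,0,0,-0.149],[0,0,0,-0.149],[0,0,0,-0.149]]]}}

```text
clock: 17.35
tool_pos: [0.4733, -0.0901, 0.2788]
orientation: [151.6, 90.0, 3.1]
force: [-0.3, 0.0, 0.5]
opening: 0.0199
```

Emit:
{"name": "move_arm", "arguments": {"commands": [[[0,0,0,-0.149],[0,0,0,-0.08],[0,0,0,0],[0,0,0,0]]]}}

```text
clock: 17.75
tool_pos: [0.4734, -0.09, 0.2787]
orientation: [145.5, 90.0, 9.5]
force: [0.9, -0.4, 0.2]
opening: 0.0199
```

Run:
```python
from h import *
st();fit()
C=cam('wrist');p,d=snapshot('wrist');cv2.imwrite('pics/w7.png',cv2.resize(p[130:330,200:440,::-1],None,fx=3,fy=3,interpolation=cv2.INTER_CUBIC))
```

```text
17.75 j6 31.3 tcp [ 0.4734 -0.09    0.2787] za -136.0 Ftool xyz [-0.16  0.91 -0.32] M [ 0.049 -0.093 -0.097]
n 26334 sd 0.00062 zc 203.57 tilt 0.0023 at nuts1-4 [203.74 203.51 203.39 203.62]
```

View pics/w7.png

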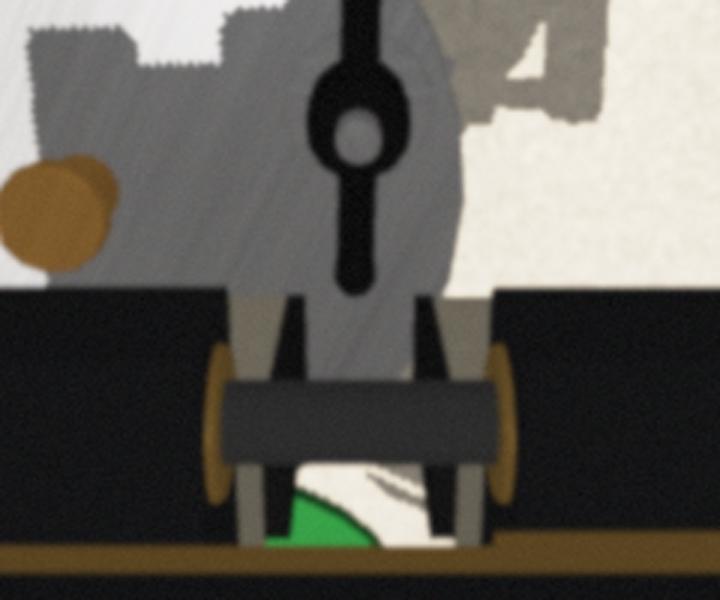

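Emit:
{"name": "move_arm", "arguments": {"commands": [[[1.3,0,0,0],[1.3,0,0,0],[1.3,0,0,0],[1.3,0,0,0],[1.2,0,0,0],[0,0,0,0]]]}}

```text
clock: 18.45
tool_pos: [0.4721, -0.0898, 0.2121]
orientation: [-40.2, 89.8, -176.2]
force: [0.7, -0.2, 0.1]
opening: 0.0202
```

Emit:
{"name": "move_arm", "arguments": {"commands": [[[0,0.017,-0.34,0.1],[0.02,0.017,-0.34,0.1],[0.02,0.017,-0.34,0.1]]]}}

```text
clock: 18.75
tool_pos: [0.4817, -0.084, 0.2142]
orientation: [12.9, 90.0, -140.5]
force: [-0.1, -0.7, 0.0]
opening: 0.0197
```

```bash
python3 -c "
from h import *
st()"
```

```text
18.75 j6 13.4 tcp [ 0.4817 -0.084   0.2142] za -153.4 Ftool xyz [-0.02  0.56  0.37] M [ 0.04  -0.588  0.272]
```

Emit:
{"name": "move_arm", "arguments": {"commands": [[[0.02,0.017,-0.34,0.1],[0.02,0.017,-0.34,0.1]]]}}

```text
clock: 18.95
tool_pos: [0.4878, -0.0817, 0.2138]
orientation: [16.3, 89.9, -148.5]
force: [-1.7, -0.9, 0.2]
opening: 0.0204
```

```bash
python3 -c "
from h import *
st();fit()"
```

```text
18.95 j6 1.8 tcp [ 0.4878 -0.0817  0.2138] za -164.9 Ftool xyz [-0.15  0.48  1.85] M [-0.026 -0.862  0.251]
n 24896 sd 0.00058 zc 203.44 tilt 0.0061 at nuts1-4 [203.6  203.89 203.27 202.99]
```

Emit:
{"name": "move_arm", "arguments": {"commands": [[[0,0,0.45,0],[-2.2,0,0,0],[-2.3,0,0,0],[-2.0,0,0,0],[0,0,0,0]]]}}

```text
clock: 19.5
tool_pos: [0.4851, -0.0827, 0.2819]
orientation: [168.0, 89.7, 3.5]
force: [0.0, 0.1, 0.7]
opening: 0.02
```

```bash
python3 -c "
from h import *
st();fit();plan([.5872,.0523,.28],151.5,7)"
```

```text
19.5 j6 2.2 tcp [ 0.4851 -0.0827  0.2819] za -164.5 Ftool xyz [-0.67 -0.08 -0.05] M [ 0.069 -0.065  0.014]
n 18302 sd 0.00062 zc 203.46 tilt 0.0067 at nuts1-4 [203.64 203.96 203.29 202.97]
[[0.0, -1.46, -1.93, 0.1097], [0.01, -1.67, -1.76, 0.1097], [-0.0, -1.85, -1.57, 0.1097], [0.0, -2.01, -1.35, 0.1097], [0.0, -2.14, -1.13, 0.1097], [0.01, -2.26, -0.89, 0.1097], [-0.0, -2.34, -0.63, 0.1097]]
```

Emit:
{"name": "move_arm", "arguments": {"commands": [[[0,-1.46,-1.93,0.11],[0,-1.67,-1.76,0.11],[0,-1.85,-1.57,0.11],[0,-2.0,-1.35,0.11],[0,-2.14,-1.13,0.11],[0,-2.26,-0.89,0.11],[0,-2.34,-0.63,0.11],[0,0,0,0]]]}}

```text
clock: 20.35
tool_pos: [0.5879, 0.0535, 0.2769]
orientation: [42.2, 89.9, -166.6]
force: [-0.2, 0.4, -1.2]
opening: 0.0199
```

Emit:
{"name": "move_arm", "arguments": {"commands": [[[0,0,0,0],[0,0,0,0]]]}}

```text
clock: 20.55
tool_pos: [0.5865, 0.0513, 0.2783]
orientation: [44.9, 89.9, -163.8]
force: [0.1, 0.1, -0.4]
opening: 0.0196
```

Run:
```python
from h import *
st()
C=cam('wrist');p,d=snapshot('wrist');cv2.imwrite('pics/w8.png',cv2.resize(p[130:330,200:440,::-1],None,fx=3,fy=3,interpolation=cv2.INTER_CUBIC))
```

```text
20.55 j6 -52.7 tcp [0.5865 0.0513 0.2783] za 151.3 Ftool xyz [ 0.36 -0.18 -0.06] M [-0.01  -0.102  0.051]
```

View pics/w8.png

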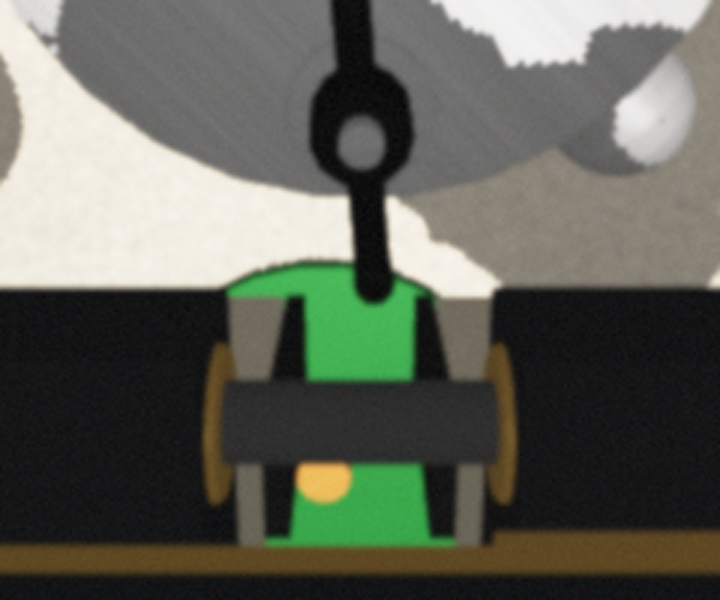

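Emit:
{"name": "move_arm", "arguments": {"commands": [[[1.2,0,0.3,-0.08],[1.2,0,0,0],[1.3,0,0,0],[1.3,0,0,0],[1.4,0,0,0],[0,0,0,0]]]}}

```text
clock: 21.2
tool_pos: [0.5832, 0.0528, 0.2121]
orientation: [39.1, 89.8, -165.2]
force: [0.1, -0.2, 0.0]
opening: 0.0199
```

Emit:
{"name": "move_arm", "arguments": {"commands": [[[0,0.017,-0.34,0.1],[0,0.017,-0.34,0.1],[0.02,0.017,-0.34,0.1],[0.02,0.017,-0.34,0.1],[0.02,0.017,-0.34,0.1],[0.02,0.017,-0.34,0.1],[0.02,0.017,-0.34,0.1]]]}}

```text
clock: 21.9
tool_pos: [0.6013, 0.0368, 0.2139]
orientation: [86.6, 90.0, -158.0]
force: [-1.6, -0.6, 0.0]
opening: 0.0202
```

```bash
python3 -c "
from h import *
st();fit()"
```

```text
21.9 j6 -86.6 tcp [0.6013 0.0368 0.2139] za 115.4 Ftool xyz [-0.05  1.76  0.13] M [ 0.015 -0.27   0.165]
n 56592 sd 0.00062 zc 203.48 tilt 0.0068 at nuts1-4 [203.6  203.99 203.36 202.96]
```

Emit:
{"name": "move_arm", "arguments": {"commands": [[[0.02,0.017,-0.34,0.1],[0.02,0.017,-0.34,0.1]]]}}

```text
clock: 22.15
tool_pos: [0.6037, 0.0305, 0.2135]
orientation: [57.7, 90.0, 161.8]
force: [-0.8, -1.1, -0.5]
opening: 0.0202
```

```bash
python3 -c "
from h import *
st()"
```

```text
22.15 j6 -97.3 tcp [0.6037 0.0305 0.2135] za 104.1 Ftool xyz [ 0.46  1.04 -0.84] M [-0.051 -0.247  0.199]
```

Emit:
{"name": "move_arm", "arguments": {"commands": [[[0.02,0.017,-0.34,0.1]]]}}

```text
clock: 22.25
tool_pos: [0.6043, 0.0272, 0.2133]
orientation: [-13.1, 90.0, 85.3]
force: [-1.2, 0.4, -0.3]
opening: 0.0201
```

```bash
python3 -c "
from h import *
st()"
```

```text
22.25 j6 -102.7 tcp [0.6043 0.0272 0.2133] za 98.4 Ftool xyz [0.31 1.15 0.62] M [ 0.011 -0.264  0.126]
```

Emit:
{"name": "move_arm", "arguments": {"commands": [[[0.02,0.017,-0.34,0.1]]]}}

```text
clock: 22.35
tool_pos: [0.6047, 0.0238, 0.2131]
orientation: [-52.9, 90.0, 39.8]
force: [0.2, 1.4, -0.5]
opening: 0.0197
```

```bash
python3 -c "
from h import *
st()"
```

```text
22.35 j6 -108.1 tcp [0.6047 0.0238 0.2131] za 92.7 Ftool xyz [ 0.54 -0.24  1.43] M [-0.028 -0.3    0.16 ]
```

Emit:
{"name": "move_arm", "arguments": {"commands": [[[0.02,0.017,-0.34,0.1]]]}}

```text
clock: 22.45
tool_pos: [0.6047, 0.0204, 0.2129]
orientation: [-43.1, 90.0, 43.8]
force: [-1.0, 0.6, -0.2]
opening: 0.0201
```

```bash
python3 -c "
from h import *
st()"
```

```text
22.45 j6 -113.5 tcp [0.6047 0.0204 0.2129] za 86.9 Ftool xyz [0.16 1.   0.56] M [-0.012 -0.341  0.265]
```

Emit:
{"name": "move_arm", "arguments": {"commands": [[[0.02,0.017,-0.34,0.1]]]}}

```text
clock: 22.55
tool_pos: [0.6044, 0.0171, 0.2128]
orientation: [-23.6, 90.0, 57.6]
force: [-0.2, 1.2, 0.7]
opening: 0.02
```

```bash
python3 -c "
from h import *
st()"
```

```text
22.55 j6 -118.9 tcp [0.6044 0.0171 0.2128] za 81.2 Ftool xyz [-0.68  0.4   1.18] M [-0.034 -0.49   0.317]
```

Emit:
{"name": "move_arm", "arguments": {"commands": [[[0.01,0.005,-0.17,0.05]]]}}

```text
clock: 22.65
tool_pos: [0.6041, 0.0154, 0.2127]
orientation: [-28.1, 90.0, 50.2]
force: [-0.5, 1.1, 1.0]
opening: 0.0202
```

```bash
python3 -c "
from h import *
st()"
```

```text
22.65 j6 -121.6 tcp [0.6041 0.0154 0.2127] za 78.3 Ftool xyz [-0.96  0.69  0.93] M [ 0.024 -0.576  0.373]
```

Emit:
{"name": "move_arm", "arguments": {"commands": [[[0.01,0.005,-0.17,0.05]]]}}

```text
clock: 22.75
tool_pos: [0.6036, 0.0139, 0.2126]
orientation: [-16.7, 90.0, 58.9]
force: [0.1, 1.7, 1.2]
opening: 0.0202
```

```bash
python3 -c "
from h import *
st();fit()"
```

```text
22.75 j6 -124.2 tcp [0.6036 0.0139 0.2126] za 75.6 Ftool xyz [-1.2   0.31  1.68] M [-0.015 -0.589  0.417]
n 58138 sd 0.00061 zc 203.42 tilt 0.0039 at nuts1-4 [203.53 203.71 203.31 203.14]
```

Emit:
{"name": "move_arm", "arguments": {"commands": [[[0.01,0.005,-0.17,0.05],[0.01,0.005,-0.17,0.05]]]}}

```text
clock: 23.0
tool_pos: [0.6027, 0.0109, 0.2124]
orientation: [-16.6, 90.0, 53.3]
force: [-0.9, 2.7, 0.4]
opening: 0.0198
```

```bash
python3 -c "
from h import *
st();fit()"
```

```text
23.0 j6 -129.6 tcp [0.6027 0.0109 0.2124] za 69.9 Ftool xyz [-0.37  1.74  2.2 ] M [-0.04  -0.85   0.633]
n 55066 sd 0.00061 zc 203.38 tilt 0.0031 at nuts1-4 [203.49 203.59 203.26 203.16]
```

Emit:
{"name": "move_arm", "arguments": {"commands": [[[0.01,0.005,-0.17,0.05]]]}}

```text
clock: 23.15
tool_pos: [0.6021, 0.0095, 0.2123]
orientation: [-16.4, 89.9, 50.7]
force: [-0.8, 2.9, 1.1]
opening: 0.02
```

```bash
python3 -c "
from h import *
st();fit()"
```

```text
23.15 j6 -132.3 tcp [0.6021 0.0095 0.2123] za 67.2 Ftool xyz [-1.11  1.88  2.33] M [-0.008 -0.934  0.756]
n 53414 sd 0.00061 zc 203.35 tilt 0.0025 at nuts1-4 [203.47 203.51 203.23 203.19]
```

Emit:
{"name": "move_arm", "arguments": {"commands": [[[0,0,0.5,0],[-2.2,0,0,0],[-2.3,0,0,0],[-2.2,0,0,0],[0,0,0,0],[0,0,0,0]]]}}

```text
clock: 23.8
tool_pos: [0.6041, 0.0136, 0.2794]
orientation: [-56.2, 89.9, 10.9]
force: [-0.8, 0.8, -0.7]
opening: 0.02
```

```bash
python3 -c "
from h import *
st();fit()
C=cam('wrist');p,d=snapshot('wrist');cv2.imwrite('pics/w9.png',p[:,:,::-1])
T=wT();np.save('w9T.npy',T)
t,_=snapshot('top');cv2.imwrite('pics/top9.png',cv2.resize(t[145:240,265:380,::-1],None,fx=6,fy=6,interpolation=cv2.INTER_CUBIC))"
```

```text
23.8 j6 -132.7 tcp [0.6041 0.0136 0.2794] za 67.1 Ftool xyz [0.72 1.02 0.47] M [ 0.028  0.037 -0.022]
n 33577 sd 0.00063 zc 203.33 tilt 0.0024 at nuts1-4 [203.43 203.48 203.22 203.18]
```

```bash
python3 -c "
from h import *
plan([.4655,-.043,.279],180,14)"
```

```text
[[-0.01, 0.75, -0.76, -0.1408], [-0.0, 0.85, -0.64, -0.1408], [-0.01, 0.93, -0.52, -0.1408], [-0.01, 0.99, -0.38, -0.1408], [-0.0, 1.04, -0.23, -0.1408], [-0.01, 1.06, -0.09, -0.1408], [-0.01, 1.07, 0.06, -0.1408], [-0.0, 1.04, 0.2, -0.1408], [-0.01, 1.01, 0.36, -0.1408], [-0.01, 0.94, 0.49, -0.1408], [-0.0, 0.87, 0.62, -0.1408], [-0.01, 0.77, 0.73, -0.1408], [-0.01, 0.66, 0.83, -0.1408], [-0.0, 0.54, 0.92, -0.1408]]
```

View pics/w9.png

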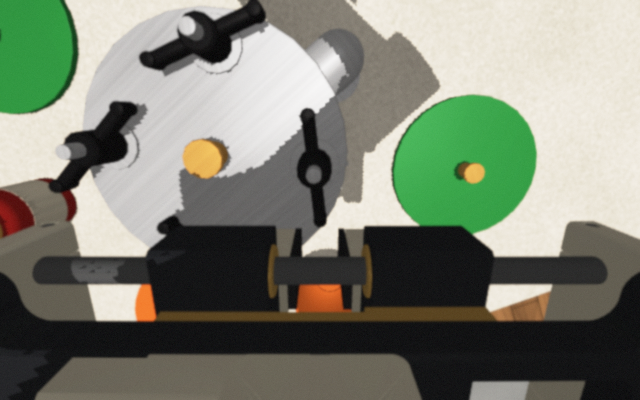

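Run:
```python
from h import *
c=calibration('wrist');C=(c['mtx'],c['k1'],np.load('w9T.npy')@c['tool_from_camera'])
for n,q in (('1',(262,10,147,58)),('4',(126,107,62,186)),('2',(307,115,320,218))):
    a,b=atz(*q[:2],.235,C)[:2],atz(*q[2:],.235,C)[:2];e=a-b;print(n,(a/2+b/2).round(4),np.degrees(np.arctan2(e[1],e[0])).round(1),np.linalg.norm(e).round(4))
```

```text
1 [ 0.4666 -0.005 ] 86.9 0.0774
4 [ 0.4981 -0.1065] 111.4 0.0751
2 [0.5689 0.0243] 163.9 0.0712
```

Emit:
{"name": "move_arm", "arguments": {"commands": [[[0,0.75,-0.76,-0.141],[0,0.85,-0.64,-0.141],[0,0.93,-0.52,-0.141],[0,0.99,-0.38,-0.141],[0,1.04,-0.23,-0.141],[0,1.06,-0.09,-0.141],[0,1.07,0.06,-0.141]]]}}

```text
clock: 24.65
tool_pos: [0.5341, -0.015, 0.2782]
orientation: [74.7, 89.9, -161.4]
force: [0.3, -0.5, -0.3]
opening: 0.0198
```

Emit:
{"name": "move_arm", "arguments": {"commands": [[[0,1.04,0.2,-0.141],[0,1.01,0.36,-0.141],[0,0.94,0.49,-0.141],[0,0.87,0.62,-0.141],[0,0.77,0.73,-0.141],[0,0.66,0.83,-0.141],[0,0.54,0.92,-0.141]]]}}

```text
clock: 25.35
tool_pos: [0.4652, -0.0433, 0.2783]
orientation: [17.9, 89.9, -161.6]
force: [0.7, 0.1, 0.6]
opening: 0.0197
```

Emit:
{"name": "move_arm", "arguments": {"commands": [[[0,0,0,0],[0,0,0,0]]]}}

```text
clock: 25.55
tool_pos: [0.466, -0.043, 0.2789]
orientation: [43.6, 90.0, -136.5]
force: [1.4, 0.4, -0.5]
opening: 0.02
```

Run:
```python
from h import *
st();fit()
C=cam('wrist');p,d=snapshot('wrist');cv2.imwrite('pics/w10.png',cv2.resize(p[130:330,200:440,::-1],None,fx=3,fy=3,interpolation=cv2.INTER_CUBIC))
```

```text
25.55 j6 -19.0 tcp [ 0.466  -0.043   0.2789] za 179.9 Ftool xyz [ 0.52 -0.37 -1.38] M [-0.001 -0.123 -0.037]
n 24727 sd 0.00063 zc 203.28 tilt 0.0032 at nuts1-4 [203.45 203.46 203.11 203.1 ]
```

```bash
cat >> h.py <<'E'
def wing(f):
    p=cv2.imread(f).max(2)
    for v in range(20,290,15):
        u=np.where(p[v,150:570]<50)[0]+150
        if len(u): print(v,u.min(),u.max(),u.mean().round(),len(u),end=' | ')
    print()
E
python3 -c "
from h import *
wing('pics/w5.png');wing('pics/w10.png')"
```

```text
20 150 300 225.0 151 | 35 150 295 250.0 72 | 230 339 372 356.0 34 | 245 337 375 356.0 39 | 260 338 373 356.0 36 | 275 340 373 356.0 34 | 
20 230 274 252.0 45 | 35 237 280 258.0 44 | 50 243 286 264.0 44 | 65 250 292 271.0 43 | 80 256 299 278.0 44 | 95 263 308 286.0 46 | 110 268 308 288.0 41 | 125 274 300 287.0 27 | 230 348 381 364.0 34 | 245 346 383 364.0 38 | 260 347 382 364.0 36 | 275 348 381 364.0 34 |
```

Emit:
{"name": "move_arm", "arguments": {"commands": [[[1.3,0,0.1,0],[1.3,0,0,0],[1.3,0,0,0],[1.3,0,0,0],[1.4,0,0,0],[0,0,0,0]]]}}

```text
clock: 26.25
tool_pos: [0.4636, -0.0432, 0.2104]
orientation: [9.2, 89.7, -170.8]
force: [1.2, -0.1, -1.1]
opening: 0.0199
```

Emit:
{"name": "move_arm", "arguments": {"commands": [[[0,-0.017,0.34,0.1],[0.02,-0.017,0.34,0.1],[0.02,-0.017,0.34,0.1],[0.02,-0.017,0.34,0.1]]]}}

```text
clock: 26.65
tool_pos: [0.4522, -0.0403, 0.2126]
orientation: [-166.9, 89.9, -9.9]
force: [2.7, -0.4, -2.5]
opening: 0.02
```

```bash
python3 -c "
from h import *
st();fit()"
```

```text
26.65 j6 -43.0 tcp [ 0.4522 -0.0403  0.2126] za 156.9 Ftool xyz [ 2.51 -0.65 -2.64] M [-0.034  0.825 -0.119]
n 22964 sd 0.00058 zc 203.1 tilt 0.0016 at nuts1-4 [203.03 203.2  203.16 202.99]
```

Emit:
{"name": "move_arm", "arguments": {"commands": [[[0.02,-0.017,0.34,0.1],[0.02,-0.017,0.34,0.1]]]}}

```text
clock: 26.9
tool_pos: [0.4465, -0.0372, 0.2124]
orientation: [-159.7, 89.9, -14.1]
force: [3.4, -1.3, -1.1]
opening: 0.0197
```

```bash
python3 -c "
from h import *
st();fit()"
```

```text
26.9 j6 -55.0 tcp [ 0.4465 -0.0372  0.2124] za 145.6 Ftool xyz [ 1.13 -0.83 -3.52] M [-0.047  1.324 -0.07 ]
n 14959 sd 0.00056 zc 202.99 tilt 0.0033 at nuts1-4 [202.75 203.07 203.23 202.9 ]
```

Emit:
{"name": "move_arm", "arguments": {"commands": [[[0.02,-0.017,0.34,0.1],[0.02,-0.017,0.34,0.1],[0.02,-0.017,0.34,0.1]]]}}

```text
clock: 27.25
tool_pos: [0.4391, -0.0305, 0.2119]
orientation: [-162.5, 89.9, -34.0]
force: [3.7, -3.0, -0.7]
opening: 0.0199
```

```bash
python3 -c "
from h import *
st();fit()"
```

```text
27.25 j6 -73.4 tcp [ 0.4391 -0.0305  0.2119] za 128.5 Ftool xyz [ 0.68 -1.   -4.62] M [-0.094  1.931 -0.208]
n 7723 sd 0.00055 zc 202.75 tilt 0.0056 at nuts1-4 [202.31 202.77 203.18 202.73]
```

Emit:
{"name": "move_arm", "arguments": {"commands": [[[0.02,-0.017,0.34,0.1],[0.02,-0.017,0.34,0.1]]]}}

```text
clock: 27.5
tool_pos: [0.4356, -0.0253, 0.2118]
orientation: [-164.2, 89.9, -47.0]
force: [5.0, -7.3, -0.8]
opening: 0.0199
```

```bash
python3 -c "
from h import *
st();fit()"
```

```text
27.5 j6 -85.8 tcp [ 0.4356 -0.0253  0.2118] za 117.2 Ftool xyz [ 0.77 -1.11 -8.79] M [-0.009  3.348 -0.339]
n 3875 sd 0.00058 zc 202.63 tilt 0.0062 at nuts1-4 [202.16 202.52 203.1  202.74]
```

Emit:
{"name": "move_arm", "arguments": {"commands": [[[0,0,-0.45,0],[-2.2,0,0,0],[-2.3,0,0,0],[-2.2,0,0,0],[0,0,0,0],[0,0,0,0]]]}}

```text
clock: 28.15
tool_pos: [0.4366, -0.0284, 0.278]
orientation: [-34.9, 89.9, 82.4]
force: [0.2, 0.1, -0.4]
opening: 0.0196
```

```bash
python3 -c "
from h import *
st();fit();plan([.5703,-.0943,.279],109.5,6)"
```

```text
28.15 j6 -85.0 tcp [ 0.4366 -0.0284  0.278 ] za 117.2 Ftool xyz [ 0.39 -0.23  0.02] M [-0.002 -0.001  0.051]
n 5886 sd 0.00059 zc 202.81 tilt 0.0065 at nuts1-4 [202.31 202.87 203.31 202.75]
[[-0.03, -1.49, -2.0, 0.0224], [-0.02, -1.53, -1.96, 0.0224], [-0.03, -1.57, -1.93, 0.0224], [-0.02, -1.62, -1.89, 0.0224], [-0.03, -1.65, -1.85, 0.0224], [-0.03, -1.7, -1.82, 0.0224]]
```

Emit:
{"name": "move_arm", "arguments": {"commands": [[[0,-1.49,-2.0,0.022],[0,-1.53,-1.96,0.022],[0,-1.57,-1.93,0.022],[0,-1.62,-1.89,0.022],[0,-1.65,-1.85,0.022],[0,-1.7,-1.82,0.022],[0,0,0,0],[0,0,0,0]]]}}

```text
clock: 29.0
tool_pos: [0.5701, -0.0946, 0.2762]
orientation: [71.4, 89.8, -179.1]
force: [0.4, 1.2, -0.6]
opening: 0.0198
```

Run:
```python
from h import *
st();fit()
C=cam('wrist');p,d=snapshot('wrist');cv2.imwrite('pics/w11.png',cv2.resize(p[130:330,200:440,::-1],None,fx=3,fy=3,interpolation=cv2.INTER_CUBIC))
wing('pics/w11.png')
```

```text
29.0 j6 -80.4 tcp [ 0.5701 -0.0946  0.2762] za 109.5 Ftool xyz [ 0.63 -0.79  0.95] M [ 0.042  0.009 -0.003]
n 28408 sd 0.00063 zc 202.87 tilt 0.0068 at nuts1-4 [202.35 202.94 203.4  202.8 ]
230 348 379 364.0 32 | 245 344 382 363.0 39 | 260 346 381 364.0 36 | 275 347 380 364.0 34 |
```

Emit:
{"name": "move_arm", "arguments": {"commands": [[[1.3,0,0.1,0],[1.3,0,0,0],[1.3,0,0,0],[1.3,0,0,0],[1.3,0,0,0],[0,0,0,0]]]}}

```text
clock: 29.7
tool_pos: [0.5689, -0.0934, 0.2105]
orientation: [71.5, 89.8, -179.0]
force: [-0.8, -0.4, -0.7]
opening: 0.0201
```

Emit:
{"name": "move_arm", "arguments": {"commands": [[[0,-0.017,0.34,0.1],[0.02,-0.017,0.34,0.1],[0.02,-0.017,0.34,0.1],[0.02,-0.017,0.34,0.1],[0.02,-0.017,0.34,0.1]]]}}

```text
clock: 30.2
tool_pos: [0.5689, -0.0774, 0.2125]
orientation: [-161.2, 89.9, -80.5]
force: [1.4, -5.2, -3.2]
opening: 0.0202
```

```bash
python3 -c "
from h import *
st();fit()"
```

```text
30.2 j6 -111.2 tcp [ 0.5689 -0.0774  0.2125] za 80.6 Ftool xyz [ 3.2  -2.25 -4.85] M [-0.039  1.546 -0.697]
n 51645 sd 0.00061 zc 202.56 tilt 0.0035 at nuts1-4 [202.29 202.52 202.83 202.6 ]
```

Emit:
{"name": "move_arm", "arguments": {"commands": [[[0.02,-0.017,0.34,0.1],[0.02,-0.017,0.34,0.1]]]}}

```text
clock: 30.45
tool_pos: [0.5705, -0.071, 0.2121]
orientation: [-158.5, 89.9, -89.2]
force: [0.9, -4.9, -1.3]
opening: 0.0203
```

```bash
python3 -c "
from h import *
st();fit()"
```

```text
30.45 j6 -123.2 tcp [ 0.5705 -0.071   0.2121] za 69.3 Ftool xyz [ 1.35 -2.62 -4.29] M [-0.037  1.733 -0.97 ]
n 53352 sd 0.00061 zc 202.4 tilt 0.0014 at nuts1-4 [202.29 202.38 202.51 202.42]
```

Emit:
{"name": "move_arm", "arguments": {"commands": [[[0.02,-0.017,0.34,0.1],[0.02,-0.017,0.34,0.1]]]}}

```text
clock: 30.7
tool_pos: [0.5732, -0.0654, 0.2119]
orientation: [-166.0, 89.9, -108.1]
force: [-1.5, -8.6, 0.5]
opening: 0.0199
```

```bash
python3 -c "
from h import *
st();fit()"
```

```text
30.7 j6 -135.1 tcp [ 0.5732 -0.0654  0.2119] za 57.9 Ftool xyz [-0.51 -3.3  -8.12] M [-0.129  2.897 -1.359]
n 53575 sd 0.00061 zc 202.33 tilt 0.0009 at nuts1-4 [202.27 202.3  202.39 202.37]
```

Emit:
{"name": "move_arm", "arguments": {"commands": [[[0.02,-0.017,0.34,0.1],[0.01,-0.005,0.17,0.05]]]}}

```text
clock: 30.95
tool_pos: [0.5756, -0.0621, 0.2117]
orientation: [-169.7, 89.8, -120.4]
force: [-2.5, -10.9, 2.5]
opening: 0.0201
```

```bash
python3 -c "
from h import *
st();fit()"
```

```text
30.95 j6 -144.0 tcp [ 0.5756 -0.0621  0.2117] za 49.4 Ftool xyz [-2.46 -5.17 -9.88] M [-0.158  3.883 -1.754]
n 52856 sd 0.00061 zc 202.32 tilt 0.0007 at nuts1-4 [202.27 202.29 202.36 202.35]
```

Emit:
{"name": "move_arm", "arguments": {"commands": [[[0.01,-0.005,0.17,0.05]]]}}

```text
clock: 31.1
tool_pos: [0.5765, -0.0612, 0.2118]
orientation: [-168.7, 89.8, -122.0]
force: [-3.7, -11.6, 3.7]
opening: 0.0199
```

```bash
python3 -c "
from h import *
st()"
```

```text
31.1 j6 -146.8 tcp [ 0.5765 -0.0612  0.2118] za 46.7 Ftool xyz [ -3.68  -5.25 -10.96] M [-0.153  4.204 -1.897]
```

Emit:
{"name": "move_arm", "arguments": {"commands": [[[0.005,-0.005,0.17,0.05]]]}}

```text
clock: 31.2
tool_pos: [0.5774, -0.0602, 0.2117]
orientation: [-169.9, 89.7, -126.1]
force: [-4.9, -12.7, 3.4]
opening: 0.0203
```

```bash
python3 -c "
from h import *
st();fit()"
```

```text
31.2 j6 -149.8 tcp [ 0.5774 -0.0602  0.2117] za 43.7 Ftool xyz [ -3.3   -5.81 -12.33] M [-0.144  4.481 -2.043]
n 51848 sd 0.00061 zc 202.35 tilt 0.0009 at nuts1-4 [202.29 202.32 202.41 202.38]
```

Emit:
{"name": "move_arm", "arguments": {"commands": [[[0,0,-0.45,0],[-2.2,0,0,0],[-2.3,0,0,0],[-2.2,0,0,0],[0,0,0,0],[0,0,0,0]]]}}

```text
clock: 31.85
tool_pos: [0.5758, -0.0602, 0.2785]
orientation: [-10.8, 89.9, 32.9]
force: [-0.3, -0.1, -0.9]
opening: 0.02
```

```bash
python3 -c "
from h import *
st();fit();plan([.438,-.029,.279],126,10)"
```

```text
31.85 j6 -149.6 tcp [ 0.5758 -0.0602  0.2785] za 43.8 Ftool xyz [ 0.91  0.09 -0.29] M [-0.027  0.05  -0.098]
n 33032 sd 0.00063 zc 202.36 tilt 0.0008 at nuts1-4 [202.31 202.33 202.42 202.4 ]
[[-0.01, 1.18, -0.78, -0.1436], [-0.02, 1.27, -0.6, -0.1436], [-0.01, 1.35, -0.41, -0.1436], [-0.01, 1.39, -0.21, -0.1436], [-0.02, 1.41, -0.02, -0.1436], [-0.01, 1.39, 0.19, -0.1436], [-0.01, 1.36, 0.39, -0.1436], [-0.02, 1.28, 0.58, -0.1436], [-0.01, 1.19, 0.75, -0.1436], [-0.01, 1.07, 0.92, -0.1436]]
```

Emit:
{"name": "move_arm", "arguments": {"commands": [[[0,1.18,-0.78,-0.144],[0,1.27,-0.6,-0.144],[0,1.35,-0.41,-0.144],[0,1.39,-0.21,-0.144],[0,1.41,0,-0.144]]]}}

```text
clock: 32.4
tool_pos: [0.5058, -0.0446, 0.2769]
orientation: [96.5, 89.9, -178.2]
force: [-1.1, -0.2, 0.1]
opening: 0.02
```

Emit:
{"name": "move_arm", "arguments": {"commands": [[[0,1.39,0.19,-0.144],[0,1.36,0.39,-0.144],[0,1.28,0.58,-0.144],[0,1.19,0.75,-0.144],[0,1.07,0.92,-0.144],[0,0,0,0],[0,0,0,0]]]}}

```text
clock: 33.1
tool_pos: [0.4382, -0.029, 0.2777]
orientation: [19.1, 90.0, 145.1]
force: [-0.3, -0.0, -0.5]
opening: 0.02
```

Run:
```python
from h import *
st()
C=cam('wrist');p,d=snapshot('wrist');cv2.imwrite('pics/w12.png',cv2.resize(p[130:330,200:440,::-1],None,fx=3,fy=3,interpolation=cv2.INTER_CUBIC))
wing('pics/w12.png')
```

```text
33.1 j6 -76.1 tcp [ 0.4382 -0.029   0.2777] za 126.0 Ftool xyz [0.54 0.26 0.14] M [ 0.025 -0.058  0.002]
230 344 378 361.0 35 | 245 342 379 360.0 38 | 260 344 378 361.0 35 | 275 344 378 361.0 35 |
```

Emit:
{"name": "move_arm", "arguments": {"commands": [[[1.3,0,0,0],[1.3,0,0,0],[1.3,0,0,0],[1.3,0,0,0],[1.4,0,0,0],[0,-0.017,0.34,0.1],[0,-0.005,0.17,0.05]]]}}

```text
clock: 33.85
tool_pos: [0.4357, -0.025, 0.211]
orientation: [90.0, 89.9, -152.8]
force: [4.1, -5.4, -5.1]
opening: 0.0203
```

```bash
python3 -c "
from h import *
st();fit()"
```

```text
33.85 j6 -85.6 tcp [ 0.4357 -0.025   0.211 ] za 117.2 Ftool xyz [ 5.08 -1.17 -6.68] M [-0.03   2.401 -0.207]
n 3852 sd 0.00056 zc 202.1 tilt 0.0017 at nuts1-4 [202.15 201.98 202.06 202.23]
```

Emit:
{"name": "move_arm", "arguments": {"commands": [[[0.01,-0.005,0.17,0.05]]]}}

```text
clock: 34.0
tool_pos: [0.4353, -0.0241, 0.2113]
orientation: [126.0, 89.9, -119.4]
force: [4.4, -7.1, -5.4]
opening: 0.0203
```

```bash
python3 -c "
from h import *
st()"
```

```text
34.0 j6 -88.5 tcp [ 0.4353 -0.0241  0.2113] za 114.6 Ftool xyz [ 5.41 -1.07 -8.3 ] M [ 0.018  2.855 -0.299]
```

Emit:
{"name": "move_arm", "arguments": {"commands": [[[0.01,-0.005,0.17,0.05]]]}}

```text
clock: 34.1
tool_pos: [0.4347, -0.0227, 0.2112]
orientation: [137.2, 89.9, -111.1]
force: [4.0, -8.1, -4.9]
opening: 0.0199
```

```bash
python3 -c "
from h import *
st();fit()"
```

```text
34.1 j6 -91.6 tcp [ 0.4347 -0.0227  0.2112] za 111.7 Ftool xyz [ 4.89 -0.73 -8.95] M [-0.072  3.26  -0.394]
n 1750 sd 0.00058 zc 202.11 tilt 0.0014 at nuts1-4 [202.13 202.01 202.1  202.22]
```

Nut 1 is stiffening; a little more brings it level with nut 3.

Emit:
{"name": "move_arm", "arguments": {"commands": [[[0.01,-0.005,0.17,0.05],[0.01,-0.005,0.17,0.05]]]}}

```text
clock: 34.35
tool_pos: [0.4336, -0.0199, 0.2112]
orientation: [148.9, 89.8, -105.1]
force: [4.7, -10.5, -4.7]
opening: 0.0201
```

```bash
python3 -c "
from h import *
st()"
```

```text
34.35 j6 -97.9 tcp [ 0.4336 -0.0199  0.2112] za 105.9 Ftool xyz [  4.72  -1.65 -11.4 ] M [-0.068  3.983 -0.585]
```

Emit:
{"name": "move_arm", "arguments": {"commands": [[[0.01,-0.003,0.1,0.03]]]}}

```text
clock: 34.45
tool_pos: [0.4333, -0.0191, 0.2111]
orientation: [151.5, 89.8, -104.3]
force: [5.0, -11.1, -3.1]
opening: 0.0201
```

```bash
python3 -c "
from h import *
st()"
```

```text
34.45 j6 -99.7 tcp [ 0.4333 -0.0191  0.2111] za 104.2 Ftool xyz [  3.17  -2.09 -11.97] M [-0.12   4.188 -0.6  ]
```

Emit:
{"name": "move_arm", "arguments": {"commands": [[[0,0,-0.45,0],[-2.2,0,0,0],[-2.3,0,0,0],[-2.2,0,0,0],[0,0,0,0],[0,0,0,0]]]}}

```text
clock: 35.05
tool_pos: [0.4343, -0.0216, 0.2784]
orientation: [-38.3, 89.9, 66.0]
force: [0.1, -0.7, 0.1]
opening: 0.0201
```

```bash
python3 -c "
from h import *
st();fit();plan([.510,-.1458,.279],202.5,12)"
```

```text
35.05 j6 -98.9 tcp [ 0.4343 -0.0216  0.2784] za 104.4 Ftool xyz [-0.07  0.1  -0.73] M [-0.042  0.001  0.031]
n 4060 sd 0.00059 zc 202.27 tilt 0.0006 at nuts1-4 [202.22 202.27 202.31 202.26]
[[-0.01, -0.36, -1.16, -0.1427], [-0.01, -0.19, -1.2, -0.1427], [-0.01, -0.02, -1.21, -0.1427], [-0.01, 0.16, -1.2, -0.1427], [-0.01, 0.32, -1.17, -0.1427], [-0.01, 0.49, -1.11, -0.1427], [-0.01, 0.64, -1.03, -0.1427], [-0.01, 0.78, -0.93, -0.1427], [-0.01, 0.9, -0.81, -0.1427], [-0.01, 1.01, -0.67, -0.1427], [-0.01, 1.1, -0.52, -0.1427], [-0.01, 1.16, -0.36, -0.1427]]
```

Emit:
{"name": "move_arm", "arguments": {"commands": [[[0,-0.36,-1.16,-0.143],[0,-0.19,-1.2,-0.143],[0,-0.02,-1.21,-0.143],[0,0.16,-1.2,-0.143],[0,0.32,-1.17,-0.143],[0,0.49,-1.11,-0.143]]]}}

```text
clock: 35.7
tool_pos: [0.4719, -0.0842, 0.2772]
orientation: [28.1, 89.9, -178.0]
force: [-0.3, -0.4, 0.3]
opening: 0.0206
```

Emit:
{"name": "move_arm", "arguments": {"commands": [[[0,0.64,-1.03,-0.143],[0,0.78,-0.93,-0.143],[0,0.9,-0.81,-0.143],[0,1.01,-0.67,-0.143],[0,1.1,-0.52,-0.143],[0,1.16,-0.36,-0.143],[0,0,0,0],[0,0,0,0]]]}}

```text
clock: 36.5
tool_pos: [0.5099, -0.1457, 0.2773]
orientation: [-28.5, 89.9, 174.0]
force: [-0.7, -0.1, 0.5]
opening: 0.02
```

Run:
```python
from h import *
st()
C=cam('wrist');p,d=snapshot('wrist');cv2.imwrite('pics/w13.png',cv2.resize(p[130:330,200:440,::-1],None,fx=3,fy=3,interpolation=cv2.INTER_CUBIC))
wing('pics/w13.png')
```

```text
36.5 j6 17.2 tcp [ 0.5099 -0.1457  0.2773] za -157.6 Ftool xyz [-0.49 -0.17  0.72] M [-0.018 -0.148 -0.102]
95 154 182 168.0 29 | 110 153 310 232.0 158 | 125 167 309 238.0 143 | 230 343 376 360.0 34 | 245 340 379 360.0 40 | 260 343 378 360.0 36 | 275 343 376 360.0 34 |
```

Aligned (wing at u≈360). Descend and turn nut 4.

Emit:
{"name": "move_arm", "arguments": {"commands": [[[1.3,0,0,0],[1.3,0,0,0],[1.3,0,0,0],[1.3,0,0,0],[1.4,0,0,0],[0,-0.017,0.34,0.1],[0,-0.017,0.34,0.1]]]}}

```text
clock: 37.25
tool_pos: [0.5034, -0.1476, 0.2109]
orientation: [-11.4, 89.9, 179.6]
force: [0.7, 0.2, -0.5]
opening: 0.02
```

Emit:
{"name": "move_arm", "arguments": {"commands": [[[0.02,-0.017,0.34,0.1],[0.02,-0.017,0.34,0.1]]]}}

```text
clock: 37.45
tool_pos: [0.4969, -0.1483, 0.2111]
orientation: [-8.5, 90.0, 171.0]
force: [1.0, 0.3, 0.4]
opening: 0.0202
```

```bash
python3 -c "
from h import *
st()"
```

```text
37.45 j6 -5.6 tcp [ 0.4969 -0.1483  0.2111] za 179.5 Ftool xyz [-0.42 -0.28 -1.02] M [-0.01   0.196 -0.05 ]
```

Emit:
{"name": "move_arm", "arguments": {"commands": [[[0.02,-0.017,0.34,0.1],[0.02,-0.017,0.34,0.1]]]}}

```text
clock: 37.65
tool_pos: [0.4909, -0.1475, 0.211]
orientation: [-169.0, 89.9, -0.9]
force: [4.1, -0.2, -1.7]
opening: 0.0202
```

```bash
python3 -c "
from h import *
st();fit()"
```

```text
37.65 j6 -17.2 tcp [ 0.4909 -0.1475  0.211 ] za 168.1 Ftool xyz [ 1.71 -0.64 -4.04] M [ 0.017  1.32  -0.264]
n 123 sd 0.00117 zc 190.16 tilt 0.228 at nuts1-4 [184.39 173.38 195.92 206.94]
```

Emit:
{"name": "move_arm", "arguments": {"commands": [[[0.02,-0.017,0.34,0.1],[0.02,-0.017,0.34,0.1]]]}}

```text
clock: 37.9
tool_pos: [0.4854, -0.1457, 0.211]
orientation: [-168.4, 89.8, -11.6]
force: [7.0, -2.6, -2.8]
opening: 0.0199
```

```bash
python3 -c "
from h import *
st()"
```

```text
37.9 j6 -28.8 tcp [ 0.4854 -0.1457  0.211 ] za 156.8 Ftool xyz [ 2.8  -0.35 -7.5 ] M [-0.031  2.633 -0.079]
```

Emit:
{"name": "move_arm", "arguments": {"commands": [[[0.02,-0.017,0.34,0.1]]]}}

```text
clock: 38.0
tool_pos: [0.4827, -0.1444, 0.211]
orientation: [-166.8, 89.8, -15.8]
force: [8.4, -4.7, -3.1]
opening: 0.0202
```

```bash
python3 -c "
from h import *
st()"
```

```text
38.0 j6 -34.8 tcp [ 0.4827 -0.1444  0.211 ] za 151.0 Ftool xyz [ 3.09  0.04 -9.67] M [-0.074  3.397  0.077]
```

Emit:
{"name": "move_arm", "arguments": {"commands": [[[0.02,-0.017,0.34,0.1]]]}}

```text
clock: 38.1
tool_pos: [0.4801, -0.143, 0.211]
orientation: [-166.0, 89.7, -20.7]
force: [9.3, -7.8, -4.1]
opening: 0.02
```

```bash
python3 -c "
from h import *
st()"
```

```text
38.1 j6 -40.8 tcp [ 0.4801 -0.143   0.211 ] za 145.3 Ftool xyz [  4.17   1.12 -12.04] M [-0.005  4.098  0.216]
```

Emit:
{"name": "move_arm", "arguments": {"commands": [[[0.01,-0.005,0.1,0.03]]]}}

```text
clock: 38.2
tool_pos: [0.4794, -0.1425, 0.211]
orientation: [-165.8, 89.7, -22.1]
force: [8.9, -7.9, -4.0]
opening: 0.0197
```

```bash
python3 -c "
from h import *
st()"
```

```text
38.2 j6 -42.6 tcp [ 0.4794 -0.1425  0.211 ] za 143.6 Ftool xyz [  4.04   1.11 -11.87] M [-0.019  4.257  0.357]
```

Emit:
{"name": "move_arm", "arguments": {"commands": [[[0,0,-0.45,0],[-2.2,0,0,0],[-2.3,0,0,0],[-2.2,0,0,0],[0,0,0,0],[0,0,0,0]]]}}

```text
clock: 38.8
tool_pos: [0.4805, -0.1442, 0.2774]
orientation: [-25.4, 90.0, 118.4]
force: [-0.9, -0.3, -0.7]
opening: 0.0201
```

```bash
python3 -c "
from h import *
st();fit()"
```

```text
38.8 j6 -42.0 tcp [ 0.4805 -0.1442  0.2774] za 143.7 Ftool xyz [0.71 0.82 0.57] M [-0.014 -0.146 -0.017]
n 1668 sd 0.00129 zc 201.39 tilt 0.0354 at nuts1-4 [199.5  199.39 203.28 203.4 ]
```

```bash
python3 -c "
from h import *
plan([.6038,.0136,.279],255,14)"
```

```text
[[-0.02, -1.43, -0.04, -0.1387], [-0.01, -1.41, -0.25, -0.1387], [-0.02, -1.37, -0.43, -0.1387], [-0.01, -1.29, -0.62, -0.1387], [-0.02, -1.19, -0.79, -0.1387], [-0.01, -1.07, -0.95, -0.1387], [-0.02, -0.93, -1.09, -0.1387], [-0.02, -0.77, -1.21, -0.1387], [-0.01, -0.6, -1.3, -0.1387], [-0.02, -0.41, -1.37, -0.1387], [-0.01, -0.22, -1.42, -0.1387], [-0.02, -0.02, -1.43, -0.1387], [-0.01, 0.18, -1.42, -0.1387], [-0.02, 0.37, -1.38, -0.1387]]
```

Emit:
{"name": "move_arm", "arguments": {"commands": [[[-0.02,-1.43,-0.04,-0.139],[0,-1.41,-0.25,-0.139],[0,-1.37,-0.43,-0.139],[0,-1.29,-0.62,-0.139],[0,-1.19,-0.79,-0.139],[0,-1.07,-0.95,-0.139],[0,-0.93,-1.09,-0.139]]]}}

```text
clock: 39.55
tool_pos: [0.5422, -0.065, 0.2765]
orientation: [-14.6, 89.9, -174.8]
force: [-0.5, -0.7, -0.9]
opening: 0.0201
```

Emit:
{"name": "move_arm", "arguments": {"commands": [[[0,-0.77,-1.21,-0.139],[0,-0.6,-1.3,-0.139],[0,-0.41,-1.37,-0.139],[0,-0.22,-1.42,-0.139],[0,-0.02,-1.43,-0.139],[0,0.18,-1.42,-0.139],[0,0.37,-1.38,-0.139],[0,0,0,0]]]}}

```text
clock: 40.35
tool_pos: [0.6043, 0.0146, 0.276]
orientation: [-64.0, 89.8, -168.5]
force: [-0.9, 0.3, -0.2]
opening: 0.0199
```

Emit:
{"name": "move_arm", "arguments": {"commands": [[[0,0,0,0],[0,0,0,0]]]}}

```text
clock: 40.55
tool_pos: [0.6036, 0.0132, 0.2774]
orientation: [-61.3, 89.9, -166.2]
force: [-0.5, -0.4, 0.0]
opening: 0.02
```

Run:
```python
from h import *
st();fit()
C=cam('wrist');p,d=snapshot('wrist');cv2.imwrite('pics/w14.png',cv2.resize(p[130:330,200:440,::-1],None,fx=3,fy=3,interpolation=cv2.INTER_CUBIC))
wing('pics/w14.png')
```

```text
40.55 j6 55.3 tcp [0.6036 0.0132 0.2774] za -105.0 Ftool xyz [-0.02 -0.4   0.48] M [ 0.028 -0.111 -0.126]
n 11655 sd 0.0006 zc 202.49 tilt 0.0002 at nuts1-4 [202.49 202.48 202.49 202.51]
230 342 375 358.0 34 | 245 340 377 358.0 38 | 260 341 376 358.0 36 | 275 341 374 358.0 34 |
```

Cover reads level (tilt 0.0002), wing centred. Descend and turn nut 2.

Emit:
{"name": "move_arm", "arguments": {"commands": [[[1.3,0,0,0],[1.3,0,0,0],[1.3,0,0,0],[1.3,0,0,0],[1.4,0,0,0],[0,-0.017,0.34,0.1],[0,-0.017,0.34,0.1],[0.02,-0.017,0.34,0.1]]]}}

```text
clock: 41.45
tool_pos: [0.5999, 0.0043, 0.2105]
orientation: [-53.3, 89.9, -175.6]
force: [0.7, 1.7, -0.7]
opening: 0.0197
```

```bash
python3 -c "
from h import *
st()"
```

```text
41.45 j6 38.7 tcp [0.5999 0.0043 0.2105] za -122.3 Ftool xyz [ 0.67 -0.35 -1.8 ] M [ 0.055  0.123 -0.226]
```

Emit:
{"name": "move_arm", "arguments": {"commands": [[[0.02,-0.017,0.34,0.1],[0.02,-0.017,0.34,0.1]]]}}

```text
clock: 41.65
tool_pos: [0.5957, -0.0011, 0.2103]
orientation: [-53.3, 90.0, 173.0]
force: [-0.8, 0.8, -1.6]
opening: 0.0203
```

```bash
python3 -c "
from h import *
st()"
```

```text
41.65 j6 27.6 tcp [ 0.5957 -0.0011  0.2103] za -133.7 Ftool xyz [ 1.6  -1.13 -0.03] M [ 0.004  0.152 -0.217]
```

Emit:
{"name": "move_arm", "arguments": {"commands": [[[0.02,-0.017,0.34,0.1]]]}}

```text
clock: 41.75
tool_pos: [0.5933, -0.0034, 0.2101]
orientation: [-51.8, 90.0, 168.8]
force: [0.1, 1.5, -1.1]
opening: 0.0201
```

```bash
python3 -c "
from h import *
st()"
```

```text
41.75 j6 22.0 tcp [ 0.5933 -0.0034  0.2101] za -139.4 Ftool xyz [ 1.11 -1.05 -1.03] M [-0.054  0.067 -0.236]
```

Emit:
{"name": "move_arm", "arguments": {"commands": [[[0.02,-0.017,0.34,0.1],[0.02,-0.017,0.34,0.1]]]}}

```text
clock: 41.95
tool_pos: [0.5884, -0.0068, 0.21]
orientation: [-165.2, 89.9, 43.9]
force: [1.6, 3.9, 1.1]
opening: 0.0198
```

```bash
python3 -c "
from h import *
st()"
```

```text
41.95 j6 10.8 tcp [ 0.5884 -0.0068  0.21  ] za -150.9 Ftool xyz [-1.11 -2.64 -3.26] M [-0.05   1.202 -1.085]
```

Emit:
{"name": "move_arm", "arguments": {"commands": [[[0.02,-0.017,0.34,0.1],[0.02,-0.017,0.34,0.1]]]}}

```text
clock: 42.15
tool_pos: [0.5833, -0.0088, 0.21]
orientation: [-169.4, 89.8, 28.3]
force: [6.2, 5.5, -0.8]
opening: 0.0201
```

```bash
python3 -c "
from h import *
st();fit()"
```

```text
42.15 j6 -0.6 tcp [ 0.5833 -0.0088  0.21  ] za -162.3 Ftool xyz [ 0.84 -3.33 -7.62] M [-0.071  2.37  -1.326]
n 48511 sd 0.0006 zc 202.4 tilt 0.0001 at nuts1-4 [202.4  202.4  202.4  202.39]
```

Emit:
{"name": "move_arm", "arguments": {"commands": [[[0.02,-0.017,0.34,0.1],[0.02,-0.017,0.34,0.1]]]}}

```text
clock: 42.4
tool_pos: [0.578, -0.0099, 0.2101]
orientation: [-166.9, 89.6, 19.4]
force: [9.7, 4.6, -3.4]
opening: 0.0203
```

```bash
python3 -c "
from h import *
st()"
```

```text
42.4 j6 -12.1 tcp [ 0.578  -0.0099  0.2101] za -173.8 Ftool xyz [  3.46  -3.52 -10.13] M [-0.086  3.6   -1.302]
```

Emit:
{"name": "move_arm", "arguments": {"commands": [[[0.01,-0.005,0.17,0.05]]]}}

```text
clock: 42.5
tool_pos: [0.5766, -0.0101, 0.2101]
orientation: [-166.1, 89.6, 17.3]
force: [11.6, 4.0, -2.9]
opening: 0.0204
```

```bash
python3 -c "
from h import *
st();fit()"
```

```text
42.5 j6 -15.0 tcp [ 0.5766 -0.0101  0.2101] za -176.6 Ftool xyz [  3.03  -3.34 -11.8 ] M [-0.07   3.861 -1.16 ]
n 54291 sd 0.00061 zc 202.39 tilt 0.0003 at nuts1-4 [202.39 202.41 202.4  202.37]
```

Emit:
{"name": "move_arm", "arguments": {"commands": [[[0,0,-0.5,0],[-2.2,0,0,0],[-2.3,0,0,0],[-3.0,0,0,0],[-3.0,0,0,0],[0,0,0,0],[0,0,0,0],[0,0,0,0]]]}}

```text
clock: 43.35
tool_pos: [0.5777, -0.0114, 0.3134]
orientation: [1.6, 89.9, -174.8]
force: [-0.1, -0.3, -0.5]
opening: 0.0198
```

```bash
python3 -c "
from h import *
st();fit()
from plant import close_job
print(close_job())"
```

```text
43.35 j6 -14.7 tcp [ 0.5777 -0.0114  0.3134] za -176.5 Ftool xyz [0.46 0.33 0.11] M [-0.03  -0.119 -0.075]
n 26273 sd 0.00066 zc 202.41 tilt 0.0003 at nuts1-4 [202.39 202.43 202.43 202.39]
the job is handed in; nothing more can be done
None
```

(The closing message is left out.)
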